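# Swap the middle vial rack in a transport carrier and secure the stack

### The job

Three vial racks are stacked in the aluminium transport carrier: lift the top one off, take the middle one out and lay it flat and wholly on the yellow mat, put the spare rack from the bench in its place and the top rack back on top. Then slide the red lock grip to its end stop so that its tongue covers the stack, and move every orange spring clip from the parking rail onto the top edge of the carrier's tall clip wall, pushed fully down and upright. Do not knock over the dropper bottle or the jar.

Things in the scene. Friction and masses are not known exactly. Their poses are not given: they have to be found in the camera images.
- carrier: fixed aluminium carrier, base 116 x 236 mm (own y -163 to +73). Origin: bench level, under the stack's centre; own y runs from the lock end to the tall clip wall. Racks lie parallel to it over the origin, undersides at z = 6, 32, 58 mm. Corner guides 78 mm high (only at |y| over 41 mm, 2.5 mm play in x), end walls 102 (clip wall) and 84 mm high (3 mm play in y); long sides open for fingers.
- wall_edge (a point): middle of the clip wall's top edge, 102 mm above the bench, axes as the carrier's. The wall is an upright plate, 5 mm thick (own y), 112 mm wide (own x, along the edge): room for three clips, e.g. 36 mm apart. It stands 59.5 mm from the carrier's origin along +y.
- mat: fixed yellow mat on the bench, 120 (own x) x 170 (own y) x 3 mm; origin at the centre of its underside.
- rack_bottom: lowest rack in the carrier, stays there; open blue vial rack, 65 (own x) x 107 (own y) x 26 mm, 0.11 kg, origin at the centre of its flat underside; grip it across its long sides (along own x) at mid-length; half a turn makes no difference.
- rack_old: middle rack of the stack at the start, to go onto the yellow mat; open blue vial rack, 65 (own x) x 107 (own y) x 26 mm, 0.11 kg, origin at the centre of its flat underside; grip it across its long sides (along own x) at mid-length; half a turn makes no difference.
- rack_top: top rack of the stack at the start, to be put back on top; open blue vial rack, 65 (own x) x 107 (own y) x 26 mm, 0.11 kg, origin at the centre of its flat underside; grip it across its long sides (along own x) at mid-length; half a turn makes no difference. May be set down meanwhile on free bench, e.g. between carrier and rail.
- rack_spare: spare rack lying on the bench near the mat, becomes the middle rack; open blue vial rack, 65 (own x) x 107 (own y) x 26 mm, 0.11 kg, origin at the centre of its flat underside; grip it across its long sides (along own x) at mid-length; half a turn makes no difference.
- lock (a joint): position of the sliding lock, m: 0 to 0.008 at the start (open, tongue clear of the racks), 0.038 at the end stop; grows towards the carrier's +y, over the stack. Stays where left; takes about 2 N. Its steel tongue runs 2.5 mm above the top rack of a full stack, so it must be open while racks are handled.
- lock_knob (a point): centre of the top of the red upright lock grip, 126.5 mm above the bench; the grip is 16 (carrier x) x 22 (carrier y) mm and stands 34 mm above the tongue; it moves with the lock along the carrier's y.
- rail: parking rail fixed to the bench: foot 180 (own x) x 60 x 6 mm with an upright plate 5 mm thick along own x, top edge 50 mm above the bench; origin at the centre of the foot's underside. The clips sit on its edge at the start, about 55 mm apart, parallel to it.
- clip_1: orange spring clip, 24 mm wide (own x), 50 g; None if absent. Origin: crotch between the jaws, rests on the edge when seated; z up, y across. Jaws reach 15 mm below; handles 42 mm above, 34 mm over their splayed tops; squeezed along y (8 N at 27 mm up) to 17 mm they open the jaws to 14 mm; the frame (one lever) then tilts 0.22 rad. Snaps shut. Either way round is the same.
- clip_2: orange spring clip, 24 mm wide (own x), 50 g; None if absent. Origin: crotch between the jaws, rests on the edge when seated; z up, y across. Jaws reach 15 mm below; handles 42 mm above, 34 mm over their splayed tops; squeezed along y (8 N at 27 mm up) to 17 mm they open the jaws to 14 mm; the frame (one lever) then tilts 0.22 rad. Snaps shut. Either way round is the same.
- clip_3: orange spring clip, 24 mm wide (own x), 50 g; None if absent. Origin: crotch between the jaws, rests on the edge when seated; z up, y across. Jaws reach 15 mm below; handles 42 mm above, 34 mm over their splayed tops; squeezed along y (8 N at 27 mm up) to 17 mm they open the jaws to 14 mm; the frame (one lever) then tilts 0.22 rad. Snaps shut. Either way round is the same.
- clip_1_lever (a joint): opening of this clip's jaws, rad: about 0 when clipped on a 5 mm edge, -0.12 closed on nothing, 0.44 fully squeezed open
- clip_2_lever (a joint): opening of this clip's jaws, rad: about 0 when clipped on a 5 mm edge, -0.12 closed on nothing, 0.44 fully squeezed open
- clip_3_lever (a joint): opening of this clip's jaws, rad: about 0 when clipped on a 5 mm edge, -0.12 closed on nothing, 0.44 fully squeezed open
- dropper_bottle: amber dropper bottle, 33 mm wide, 98 mm high, standing loose behind the carrier; bystander; origin at the centre of its underside, z up
- ferrule_jar: small screw jar, 42 mm wide, 44 mm high, standing loose near the bench's front; bystander; origin at the centre of its underside, z up
Things that resemble listed ones, but are neither listed nor needed, are in the scene too. What is shaped like the clip_1 but blue or turquoise is not meant.

How it is judged (in metres and radians):
On the way, in this order (a step that is already met when the one before it is completed fails the run):
1. the old middle rack lies on the yellow mat (x of rack_old in the frame of mat between -0.03 and 0.03 m and y of rack_old in the frame of mat between -0.035 and 0.035 m and height (world z) of rack_old below 0.008 m and angle between rack_old's own z axis and vertical below 0.1 rad), for 0.2 s.
2. the stack is rebuilt: bottom rack, spare rack, top rack (x of rack_bottom in the frame of carrier between -0.007 and 0.007 m and y of rack_bottom in the frame of carrier between -0.007 and 0.007 m and z of rack_bottom in the frame of carrier between 0.002 and 0.01 m and x of rack_spare in the frame of carrier between -0.007 and 0.007 m and y of rack_spare in the frame of carrier between -0.007 and 0.007 m and z of rack_spare in the frame of carrier between 0.028 and 0.036 m and x of rack_top in the frame of carrier between -0.007 and 0.007 m and y of rack_top in the frame of carrier between -0.007 and 0.007 m and z of rack_top in the frame of carrier between 0.054 and 0.062 m), for 0.2 s.
At the end, for the whole second after the job is handed in: Old rack flat on the mat (30 x 35 mm off centre at most); bottom, spare, top rack stacked in the carrier (7 mm sideways, 4 mm in height); lock over 0.035; every clip on the clip wall, crotch within 5 mm of its top edge, tilt under 0.25 rad, lever -0.08 to 0.12; all at rest (all of step 1 and all of step 2 and value of joint lock above 0.035 m and x of clip_1 in the frame of wall_edge between -0.05 and 0.05 m and y of clip_1 in the frame of wall_edge between -0.005 and 0.005 m and z of clip_1 in the frame of wall_edge between -0.004 and 0.005 m and value of joint clip_1_lever between -0.08 and 0.12 rad and angle between each of clip_1, clip_2, clip_3's own z axis and vertical below 0.25 rad and x of clip_2 in the frame of wall_edge between -0.05 and 0.05 m and y of clip_2 in the frame of wall_edge between -0.005 and 0.005 m and z of clip_2 in the frame of wall_edge between -0.004 and 0.005 m and value of joint clip_2_lever between -0.08 and 0.12 rad and x of clip_3 in the frame of wall_edge between -0.05 and 0.05 m and y of clip_3 in the frame of wall_edge between -0.005 and 0.005 m and z of clip_3 in the frame of wall_edge between -0.004 and 0.005 m and value of joint clip_3_lever between -0.08 and 0.12 rad and linear speed of each of rack_old, rack_spare, rack_top, clip_1, clip_2, clip_3 below 0.02 m/s); the robot touches nothing.
It fails at once if the dropper bottle is knocked over (angle between dropper_bottle's own z axis and vertical above 0.7 rad).
It fails at once if the jar is knocked over (angle between ferrule_jar's own z axis and vertical above 0.7 rad).
Of clip_1, clip_2, clip_3 only 2 to 3 are there at a start; the rules pass over those that are not, and their reading is None.
At some moment in a run one of rack_spare, rack_top may be knocked a few centimetres aside while the robot is not near it.
It also fails if it takes over 210 s, if anything falls off the work surface, if the arm or the gripper's body presses on something with over 40 N, if the wrist force passes 120 N, or if a joint passes its speed limit or range.

### The arm

A 6-joint arm with a two-finger parallel gripper is mounted at the origin on a cart in front of the work surface, level with it; the furniture and walls round the work are solid. World frame = base frame: x ahead of the robot, y to its left, z up, the work surface at z = 0. Lengths are in mm, angles in rad, forces in N, time in s.
With the tool pointing down it reaches from about 350 to 875 mm from the base axis. Payload 4.2 kg.
Tool frame: the origin (TCP) lies at the very end of the fingers, on their centre line; the grasp point (between the pads) lies 19 mm behind it; z points along the fingers, y is the line along which they close (so a half turn about z gives the same grasp; the last joint's range is limited). The gripper opens to 85 mm and grips with 20 to 120 N. Pads are 22 mm wide; open, the fingers measure 114 mm over their backs; the gripper's body (76 mm by 85 mm) begins 54 mm behind the grasp point. The pads swing forward as they close: fully open they stand 13 mm farther back than shut.
Start: joints at [-1.039, 0.385, 0.008, 0, -1.194, -0.259], TCP at [168.41, -601.862, 231.312] pointing down, gripper open.
Joint ranges: [-3.14, 3.14], [-1.21, 2.06], [-1.07, 1.41], [-3.16, 2.05], [-2.99, -0.16], [-3.1, 3.1]. Speed limits (rad/s): [2.79, 2.79, 3.14, 3.14, 3.14, 3.14].

### API

Orientations are given as a unit quaternion [x, y, z, w].
In Python, from bench import arm gives the robot as it stands. The module is installed in compiled form; this text tells all that it offers.
- The arm moves only by the tool drive_tool, never from a script. Its argument "targets" is a list of rows, each a list of 5 numbers: the closure, from -1 (fully open) to 1 (shut), then the shift along the tool's x, y, z in mm, then the turn about the tool's z in degrees. In form: [[grip, tx, ty, tz, roll], ...]. A call has 1 to 12 rows; each row is the pose to reach, as a shift and turn from the pose commanded when the call began, along the tool's axes at that moment; what a row does not reach only later rows make up. A row lasts 1/10 s, in which the tool goes at most 50 mm and 8.59 degrees, less where a joint would pass 70% of its speed; a pose out of reach is approached as far as the arm can. A call with a gripper value outside its range is refused whole. The fingers move at their own pace and stop on an object; the grip force is fixed at half the most. Time passes only in rows, so rows that repeat a pose let the fingers close. It gives the time, the measured TCP pose, the force, the opening and the grip force at its end, in the units of the state.
- arm.read_state(): the state, without advancing time (a new reading comes with each control period).
- arm.get_image(name): name is "side" or "top"; returns the picture (480x640x3 uint8, blue, green, red); there is no depth.
- arm.camera_params(name): a dict with "fov_y" (degrees; the focal length in pixels is half the picture's height over the tangent of half this angle, whatever the lens; pixels are square), "cx", "cy" (the principal point, pixels), "rvec" (rotation vector, rad) and "tvec" (3), from world to camera coordinates, as OpenCV has them. Camera axes: x right, y down, z forward; pixel columns grow to the right and rows downward; lengths in mm; the calibration is good to about 2 mm. A picture is of the moment at which its call begins. camera_params takes no time and is no camera call.
- arm.job_done(): hands the job in; it is judged then, once.
The state is a dict: "clock": time; "joints": joint angles; "joint_vel": joint speeds; "joint_efforts": joint torques, N m; "position": TCP position; "ee_rot": TCP orientation; "contact_force": force on the tool from outside, world axes, zero at the start; "wrist_torque": the same for the moment, N m; "gripper_width": finger opening in mm; "grasp_force": force on a finger pad.
Only numpy, scipy, OpenCV 4.12 (cv2) and the standard library are available. Lean on these libraries where they do the work, as an engineer would, in place of code of your own. Each camera call takes 0.05 s, during which the arm holds its last target. There are 200 camera calls.

## Working session

There is one attempt and no reset: what is moved stays moved. The work goes in short steps, Python scripts to look and compute and a tool call to move; the robot and the scene stay as the last step left them, time stands still between calls to the robot, and variables do not carry over. Pictures are saved under pics/ and viewed, at most 14 in all, crops included, and the job is handed in when it is done.

Besides the shell and the picture viewer there is one more tool, called after ">>>" by a JSON object that holds its "api" and its "payload", one argument or row to a line. drive_tool: Moves the arm, as the interface text tells. Its arguments: {"type":"object","properties":{"targets":{"type":"array","items":{"type":"array","items":{"type":"number"}}}},"required":["targets"]}

```bash
mkdir -p pics
python3 - <<'E'
from bench import arm
import cv2
for n in("top","side"):
    cv2.imwrite(f"pics/{n}0.png",arm.get_image(n)); print(n,arm.camera_params(n))
print(arm.read_state())
E
```

```text
top {'fov_y': 52.34719561421624, 'cx': 315.78301642902557, 'cy': 244.1466217102807, 'rvec': array([ 2.14574214, -2.06442953,  0.23325318]), 'tvec': array([ -12.83286271,  558.32288031, 1340.41020254])}
side {'fov_y': 51.882720785896915, 'cx': 322.0185091134942, 'cy': 235.47373612944432, 'rvec': array([ 0.58740083, -2.34891552,  1.50394138]), 'tvec': array([ 454.08390795,  185.58942573, 1091.06972732])}
{'clock': 0.1, 'joints': array([-1.03941124e+00,  3.85507716e-01,  6.76471913e-03, -4.41130583e-04,
       -1.19400880e+00, -2.58601568e-01]), 'joint_vel': array([ 0.00173512, -0.00138227,  0.00510949,  0.00207222,  0.00114061,
       -0.00086484]), 'joint_efforts': array([-6.61703671e-04, -3.93319809e+01,  1.88928473e+01,  4.19791415e+00,
       -2.55264225e-03,  3.02236050e-07]), 'position': array([ 168.26152913, -601.38220281,  230.31400207]), 'ee_rot': array([-1.35888610e-01,  9.90723618e-01,  9.81339558e-04, -1.87007708e-04]), 'contact_force': array([-0.23244699,  0.22940628, -0.33886636]), 'wrist_torque': array([ 0.02142509,  0.02515534, -0.02345223]), 'grasp_force': 0.0, 'gripper_width': 85.57429816316892}
```

View pics/top0.png

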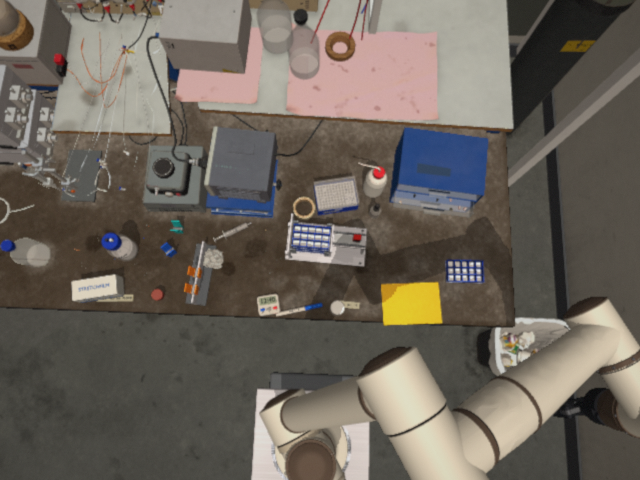

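View pics/side0.png

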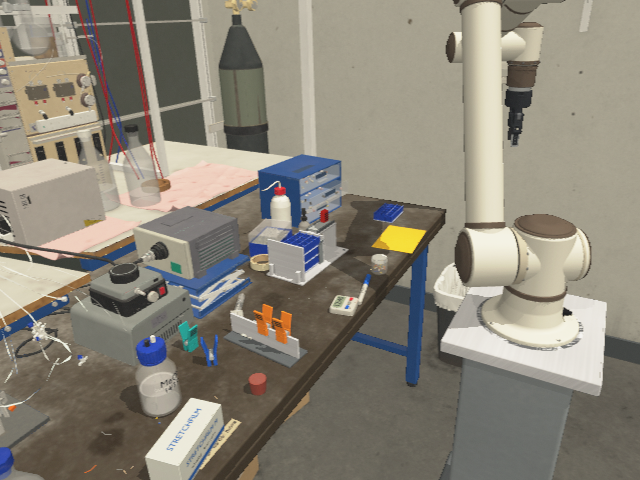

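```bash
cat > h.py <<'E'
import numpy as np, cv2
from bench import arm
class Cam:
    def __init__(s,n):
        p=arm.camera_params(n); s.n=n
        s.R=cv2.Rodrigues(p["rvec"])[0]; s.t=p["tvec"].reshape(3)
        f=240/np.tan(np.radians(p["fov_y"]/2)); s.K=np.array([[f,0,p["cx"]],[0,f,p["cy"]],[0,0,1]])
        s.c=-s.R.T@s.t
    def ray(s,u,v): 
        d=s.R.T@np.linalg.solve(s.K,[u,v,1.]); return d/np.linalg.norm(d)
    def plane(s,u,v,z): 
        d=s.ray(u,v); return s.c+d*(z-s.c[2])/d[2]
    def proj(s,P):
        q=s.K@(s.R@np.asarray(P,float)+s.t); return q[:2]/q[2]
top,side=Cam("top"),Cam("side")
def tri(a,b):
    A=[];B=[]
    for c,(u,v) in((top,a),(side,b)):
        d=c.ray(u,v);M=np.eye(3)-np.outer(d,d);A.append(M);B.append(M@c.c)
    return np.linalg.lstsq(np.vstack(A),np.hstack(B),rcond=None)[0]
def blobs(img,lo,hi,amin=15):
    m=cv2.inRange(cv2.cvtColor(img,cv2.COLOR_BGR2HSV),lo,hi)
    n,l,s,c=cv2.connectedComponentsWithStats(m)
    out=[]
    for i in range(1,n):
        if s[i,4]>=amin:
            ys,xs=np.nonzero(l==i); r=cv2.minAreaRect(np.c_[xs,ys].astype(np.float32))
            out.append((c[i].round(1),s[i,4],r))
    return out,m
def crop(img,x0,y0,x1,y1,name,k=None):
    k=k or min(800/(x1-x0),600/(y1-y0))
    cv2.imwrite(f"pics/{name}.png",cv2.resize(img[y0:y1,x0:x1],None,fx=k,fy=k,interpolation=cv2.INTER_CUBIC))
E
python3 - <<'E'
from h import *
t=cv2.imread("pics/top0.png");s=cv2.imread("pics/side0.png")
crop(t,180,180,380,330,"ctop"); crop(s,220,190,440,355,"cside")
print(top.c,side.c)
C={"yellow":((22,150,120),(35,255,255)),"orange":((5,150,120),(18,255,255)),"blue":((105,120,60),(130,255,255))}
for k,(a,b) in C.items():
    for n,i in(("top",t),("side",s)):
        for c,ar,r in blobs(i,a,b,20 if k!="blue" else 60)[0]: print(k,n,c,ar,np.round(r[0],1),np.round(r[1],1),round(r[2],1))
for n,i in(("top",t),("side",s)):
  for a,b in (((0,150,90),(4,255,255)),((172,150,90),(180,255,255))):
    for c,ar,r in blobs(i,a,b,10)[0]: print("red",n,c,ar)
E
```

```text
[ 252.51770345    3.81858128 1429.96813251] [ -59.7099473  1015.08637525  630.16121212]
yellow top [413.3 304.7] 2230 [411.6 303.1] [42.  59.5] 87.8
yellow side [ 90.6 221.8] 46 [ 92.2 220.7] [ 4.4 15.1] 69.4
yellow side [401.5 238.1] 858 [401.7 238.9] [43.4 24.5] 9.5
orange top [18.9 29.5] 65 [18.1 30.2] [ 6.8 24.8] 39.8
orange top [190.6 270.9] 64 [190.7 270.8] [7.3 9.2] 11.3
orange top [187.4 287.8] 62 [187.6 287.8] [7.3 8.5] 14.0
orange side [273.6 322.6] 748 [271.8 322.1] [43.3 29.7] 21.8
orange side [ 11.7 407.7] 30 [ 12.  407.5] [4.9 6.4] 45.0
blue top [172.6  72.4] 92 [173.  71.] [16.6  7.4] 82.9
blue top [43.6 87.6] 80 [43.5 87.5] [ 3. 25.] 90.0
blue top [443.4 160.4] 4636 [443.3 161. ] [88.3 57. ] 7.9
blue top [240.4 203.7] 750 [240.1 197.9] [66.7 30.3] 5.7
blue top [240.3 214.1] 78 [238.5 214.1] [51.1  2.2] 2.4
blue top [110.7 241.3] 240 [110.5 241. ] [16. 19.] 90.0
blue top [  7.2 245.4] 128 [  7. 245.] [10. 14.] 90.0
blue top [165.7 246.8] 67 [165.8 246.8] [7.8 8.5] 45.0
blue top [313.3 306. ] 74 [313.2 306.1] [ 4.3 16.5] 77.5
blue side [282.8 183.4] 2317 [272. 185.] [12
[... 836 characters left out ...]
e side [205.5 351.7] 112 [205.9 351.3] [30.1  5.4] 74.1
blue side [205.8 453.7] 99 [206.4 452.7] [ 1.6 63. ] 32.7
blue side [  5.2 459.5] 289 [  6.5 460.5] [27. 13.] 90.0
red top [106.9   8.4] 19
red top [356.8 236.9] 38
red top [58.1 59.1] 71
red top [378.6 173.1] 65
red side [78.4  9.5] 25
red side [127.    4.1] 20
red side [91.9 10.9] 14
red side [129.   14.5] 10
red side [84. 30.] 13
red side [98.1 41.2] 10
red side [140.6  77.9] 186
red side [91.2 51.4] 16
red side [105.8  96.5] 16
red side [111.5 130.1] 101
red side [148.3 127.6] 75
red side [120.7 146.8] 11
red side [323.4 215.2] 76
red side [259.3 388.4] 63
red side [133.   35.3] 37
red side [279.5 190.5] 70
red side [161.9 290.3] 30
```

View pics/ctop.png

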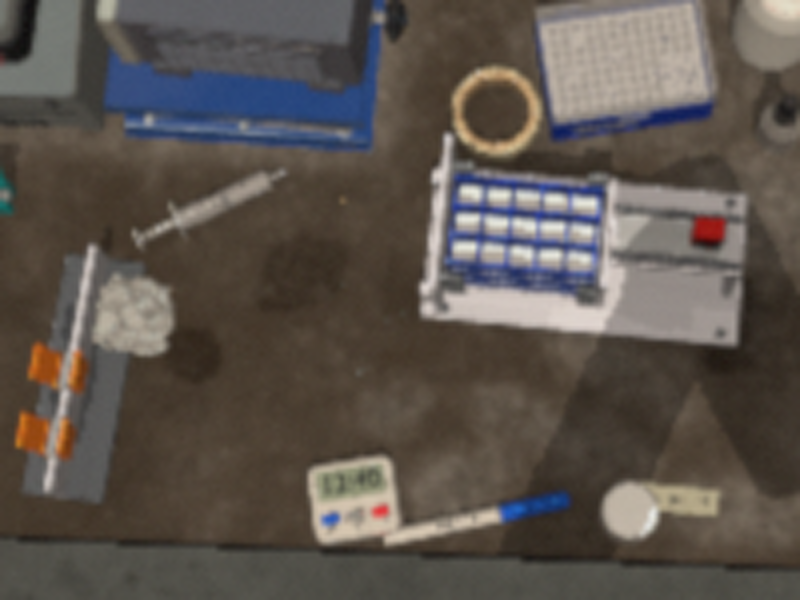

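View pics/cside.png

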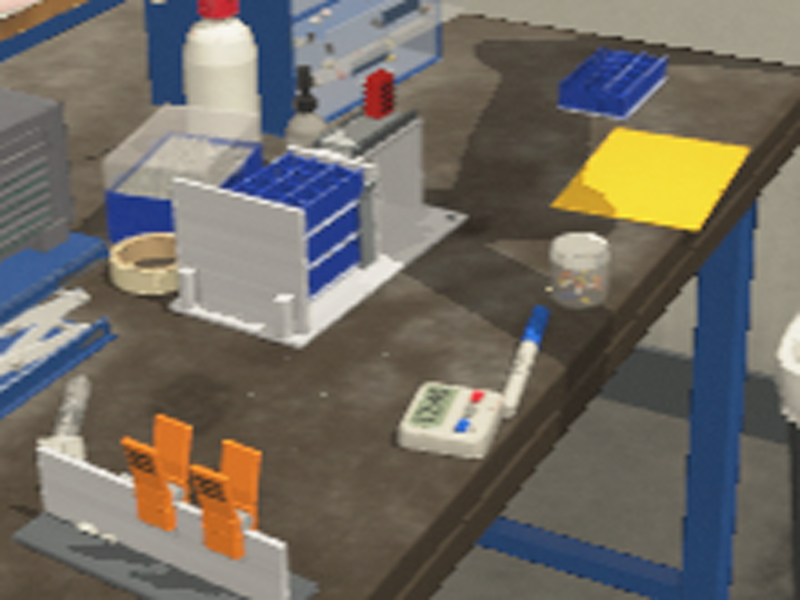

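Run:
```python
from h import *
T=lambda x,y,z:top.plane(180+x/4-.375,180+y/4-.375,z)
S=lambda x,y,z:side.plane(220+x*.275-.36,190+y*.275-.36,z)
for n,p in dict(base_mm=T(738,345,6),base_pm=T(745,195,6),base_mp=T(421,318,6),wall_p=T(448,137,102),wall_m=T(433,306,102),knob=T(708,230,126),
  s_wall_p=S(174,180,102),s_wall_m=S(303,212,102),s_base_mp=S(301,346,6),s_base_pp=S(172,305,6),s_base_mm=S(466,217,6),
  rackTL=T(458,176,84),rackTR=T(606,186,84),rackBR=T(600,290,84),rackBL=T(445,277,84),
  rail_a=T(94,248,50),rail_b=T(48,490,50),s_rail_a=S(40,447,50),s_rail_b=S(288,542,50),
  foot1=T(70,256,6),foot2=T(24,493,6),foot3=T(103,502,6),foot4=T(147,264,6)).items(): print(n,p.round(1))
print("mat",top.plane(411.6,303.1,3).round(1),side.plane(401.7,238.9,3).round(1))
t=cv2.imread("pics/top0.png");s=cv2.imread("pics/side0.png")
print("knob tri",tri((356.8,236.9),(323.4,215.2)).round(1))
print("bottle", top.plane(376,209,98).round(1),"jar",top.plane(338,308,40).round(1))
crop(t,370,250,500,330,"cmat",6); crop(t,170,230,230,310,"crail",7)
a=cv2.imread("pics/cmat.png");b=cv2.imread("pics/crail.png")
o=np.zeros((600,800,3),np.uint8); o[:480,:780]=a; cv2.imwrite("pics/cmat.png",a)
```

```text
base_mm [ 510.6 -136.6    6. ]
base_pm [ 625.4 -139.9    6. ]
base_mp [521.8  98.8   6. ]
wall_p [634.3  80.1 102. ]
wall_m [512.4  84.6 102. ]
knob [ 568.2 -102.8  126. ]
s_wall_p [630.5  82.9 102. ]
s_wall_m [521.7  87.1 102. ]
s_base_mp [519.  101.9   6. ]
s_base_pp [633.2  93.2   6. ]
s_base_mm [ 506.5 -130.8    6. ]
rackTL [610.9  72.6  84. ]
rackTR [607.7 -33.   84. ]
rackBR [531.9 -31.2  84. ]
rackBL [537.   78.3  84. ]
rail_a [555.7 335.   50. ]
rail_b [380.1 351.9  50. ]
s_rail_a [554.8 336.2  50. ]
s_rail_b [376.5 348.7  50. ]
foot1 [558.6 362.9   6. ]
foot2 [381.3 380.2   6. ]
foot3 [377.  322.4   6. ]
foot4 [554.7 305.1   6. ]
mat [ 406.3 -277.2    3. ] [ 395.5 -271.6    3. ]
knob tri [ 571.4 -105.1  110.1]
bottle [ 659.3 -158.5   98. ] jar [380.4 -61.2  40. ]
```

View pics/cmat.png

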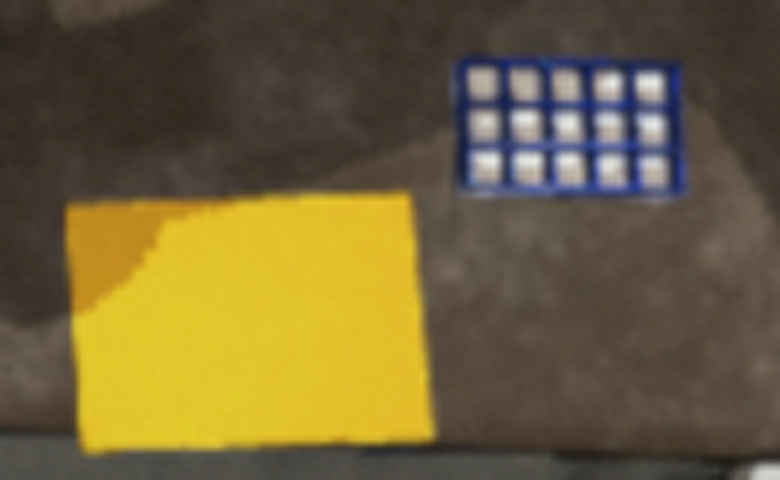

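View pics/crail.png

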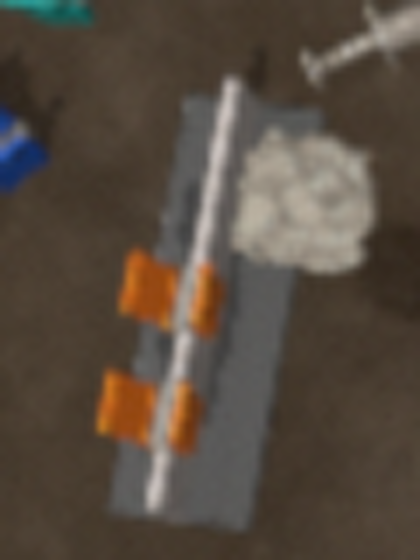

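```bash
cat >> h.py <<'E'
def bluerack(img,x0,y0,x1,y1,z,cam=top):
    m=cv2.inRange(cv2.cvtColor(img[y0:y1,x0:x1],cv2.COLOR_BGR2HSV),(105,90,40),(130,255,255))
    m=cv2.morphologyEx(m,cv2.MORPH_CLOSE,np.ones((9,9)))
    n,l,s,c=cv2.connectedComponentsWithStats(m); i=1+np.argmax(s[1:,4])
    ys,xs=np.nonzero(l==i)
    q=np.array([cam.plane(x+x0,y+y0,z)[:2] for x,y in zip(xs,ys)],np.float32)
    (c,wh,a)=cv2.minAreaRect(q); 
    b=cv2.boxPoints((c,wh,a)); e=max((b[1]-b[0],b[2]-b[1]),key=np.linalg.norm)
    ang=np.degrees(np.arctan2(e[1],e[0]))%180-90
    return np.round(c,1),np.round(wh,1),round(float(ang),1),s[i,4]
def go(x,y,z,az):
    "tool-axis shift to TCP target; az = azimuth of finger line (deg, mod 180)"
    from scipy.spatial.transform import Rotation as Ro
    st=arm.read_state(); R=Ro.from_quat(st["ee_rot"]).as_matrix()
    d=R.T@(np.array([x,y,z])-st["position"]); cur=np.degrees(np.arctan2(R[1,1],R[0,1]))
    r=-((az-cur+90)%180-90)
    print("pos",st["position"].round(1),"az",round(cur,2),"j6",round(st["joints"][5],2),"tilt",R[:,2].round(3),"F",st["contact_force"].round(1),"w",round(st["gripper_width"],1),"t",round(st["clock"],1))
    print("-> shift",d.round(1),"roll",round(r,2))
E
python3 - <<'E'
from h import *
M=lambda x,y,z:top.plane(370+x/6-.42,250+y/6-.42,z)[:2].round(1)
print("mat",[M(x,y,3) for x,y in((66,203),(411,191),(436,440),(84,453))])
print("spare",[M(x,y,26) for x,y in((458,60),(682,62),(686,196),(459,194))])
t=cv2.imread("pics/top0.png")
print(bluerack(t,440,250,495,295,26)); print(bluerack(t,285,215,335,255,84))
R=lambda x,y,z:top.plane(170+x/7-.43,230+y/7-.43,z)[:2].round(1)
print("rail",R(230,80,50),R(155,505,50),"clip tops (z92) corners",[R(x,y,92) for x,y in((133,253),(120,310),(218,265),(213,330),(108,373),(97,430),(200,385),(190,450))])
print("jaw/crotch line",R(187,290,58),R(163,410,58))
go(412,-436,120,90)
go(574,24,150,-2.5)
E
```

```text
mat [array([ 460.6, -186.1]), array([ 473.2, -355.6]), array([ 352.5, -365.6]), array([ 339.7, -195.9])]
spare [array([ 535. , -373.8]), array([ 538.3, -483.2]), array([ 472.3, -482.8]), array([ 469., -373.])]
(array([ 504.5, -427.6]), array([108.9,  67.6]), -0.4, np.int32(846))
(array([565.8,  18.8]), array([116.4,  89.1]), -3.3, np.int32(1030))
rail [557.5 337.2] [381.2 351.8] clip tops (z92) corners [array([476.5, 359.2]), array([453.5, 362.2]), array([473. , 325.2]), array([447. , 324.8]), array([428.3, 364.5]), array([405.7, 366.7]), array([425. , 327.9]), array([399.3, 329.5])]
jaw/crotch line [467.8 345. ] [418.7 350.1]
pos [ 168.3 -601.4  230.3] az 105.62 j6 -0.26 tilt [-0.001  0.002 -1.   ] F [-0.2  0.2 -0.3] w 85.6 t 0.1
-> shift [-279.3   93.4  110.5] roll 15.62
pos [ 168.3 -601.4  230.3] az 105.62 j6 -0.26 tilt [-0.001  0.002 -1.   ] F [-0.2  0.2 -0.3] w 85.6 t 0.1
-> shift [-559.2  492.9   81.2] roll -71.88
```

>>> {"api": "drive_tool", "payload": {
  "targets": [
    [-1,-280,246,25,-36],
    [-1,-280,246,25,-36],
    [-1,-280,246,25,-36],
    [-1,-280,246,25,-36],
    [-1,-280,246,25,-36],
    [-1,-280,246,25,-36],
    [-1,-280,246,25,-36],
    [-1,-280,246,25,-36],
    [-1,-559,493,50,-71.9],
    [-1,-559,493,50,-71.9],
    [-1,-559,493,50,-71.9],
    [-1,-559,493,50,-71.9]
  ]
}}

```text
clock: 1.3
position: [480.5, -119.9, 192.7]
ee_rot: [-0.684, 0.729, 0.0, -0.0]
contact_force: [0.4, -0.3, 0.3]
gripper_width: 85.3
grasp_force: 0.0
```

```bash
python3 -c "
from h import *
go(574,24,130,-2.5)"
```

```text
pos [ 480.5 -119.9  192.7] az 176.37 j6 -0.15 tilt [-0.  0. -1.] F [ 0.4 -0.3  0.3] w 85.3 t 1.3
-> shift [-149.6  -84.2   62.7] roll -1.13
```

>>> {"api": "drive_tool", "payload": {
  "targets": [
    [-1,-145,-83,20,-1],
    [-1,-145,-83,20,-1],
    [-1,-145,-83,20,-1],
    [-1,-145,-83,40,-1],
    [-1,-145,-83,40,-1],
    [-1,-145,-83,40,-1],
    [-1,-145,-83,40,-1]
  ]
}}

```text
clock: 2.0
position: [572.7, 16.2, 153.6]
ee_rot: [-0.688, 0.726, -0.0, 0.0]
contact_force: [0.4, 0.4, 0.1]
gripper_width: 85.2
grasp_force: 0.0
```

```bash
python3 -c "
from h import *
go(574,24,57,-2.5)"
```

```text
pos [572.7  16.2 153.6] az 176.97 j6 -0.36 tilt [ 0. -0. -1.] F [0.4 0.4 0.1] w 85.2 t 2.0
-> shift [-7.9 -0.9 96.6] roll -0.53
```

Descend over the top rack, fingers open.

>>> {"api": "drive_tool", "payload": {
  "targets": [
    [-1,-7.9,-0.9,30,-0.5],
    [-1,-7.9,-0.9,50,-0.5],
    [-1,-7.9,-0.9,65,-0.5],
    [-1,-7.9,-0.9,80,-0.5],
    [-1,-7.9,-0.9,90,-0.5],
    [-1,-7.9,-0.9,96.5,-0.5],
    [-1,-7.9,-0.9,96.5,-0.5],
    [-1,-7.9,-0.9,96.5,-0.5]
  ]
}}

```text
clock: 2.8
position: [574.7, 24.7, 57.2]
ee_rot: [-0.692, 0.722, -0.0, 0.001]
contact_force: [-0.1, 0.7, 0.1]
gripper_width: 85.6
grasp_force: 0.0
```

```bash
python3 -c "
from h import *
go(574,24,57,-2.5)
s=arm.get_image('side'); crop(s,220,170,380,290,'g1')"
```

```text
pos [574.7  24.7  57.2] az 177.5 j6 -0.37 tilt [ 0.001  0.    -1.   ] F [-0.1  0.7  0.1] w 85.6 t 2.8
-> shift [0.7 0.7 0.2] roll -0.0
```

View pics/g1.png

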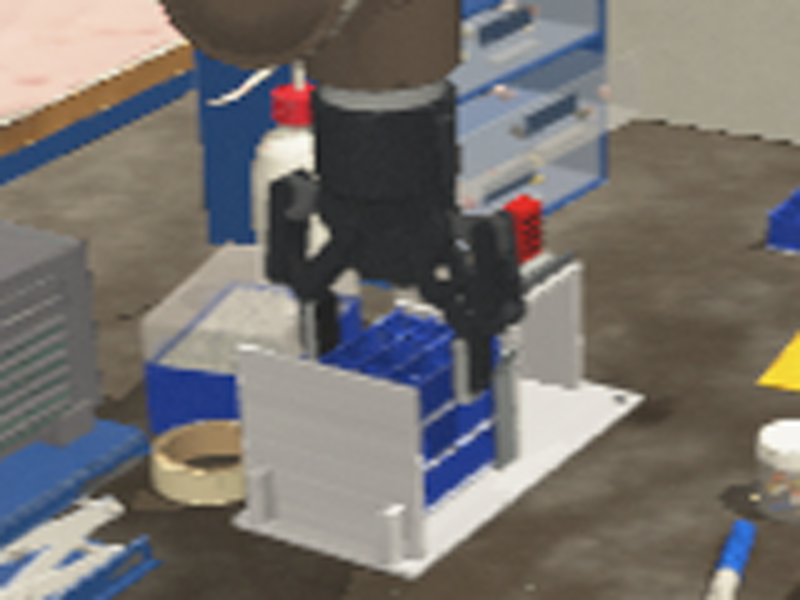

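The fingers straddle the rack, the near one (about crop 478,370) beside the top rack's upper half and between the guides. Closing.

>>> {"api": "drive_tool", "payload": {
  "targets": [
    [1,0,0,0,0],
    [1,0,0,0,0],
    [1,0,0,0,0],
    [1,0,0,0,0],
    [1,0,0,0,0],
    [1,0,0,0,0],
    [1,0,0,0,0],
    [1,0,0,0,0]
  ]
}}

```text
clock: 3.65
position: [575.2, 25.1, 57.6]
ee_rot: [-0.692, 0.722, -0.001, 0.001]
contact_force: [-0.2, 0.3, 6.6]
gripper_width: 62.9
grasp_force: 66.4
```

>>> {"api": "drive_tool", "payload": {
  "targets": [
    [1,0,0,-5,0],
    [1,0,0,-15,0],
    [1,0,0,-30,0],
    [1,0,0,-50,0],
    [1,0,0,-80,0],
    [1,0,0,-110,0],
    [1,0,0,-110,0],
    [1,0,0,-110,0]
  ]
}}

```text
clock: 4.45
position: [573.5, 24.8, 166.8]
ee_rot: [-0.691, 0.722, 0.0, 0.0]
contact_force: [0.4, 0.7, -1.6]
gripper_width: 62.8
grasp_force: 67.0
```

```bash
python3 -c "
from h import *
go(500,200,120,-2.5)
s=arm.get_image('side'); crop(s,220,150,400,285,'g2')"
```

```text
pos [573.5  24.8 166.8] az 177.48 j6 -0.37 tilt [-0.     0.001 -1.   ] F [ 0.4  0.7 -1.6] w 62.8 t 4.5
-> shift [-171.8   81.1   47. ] roll -0.02
```

View pics/g2.png

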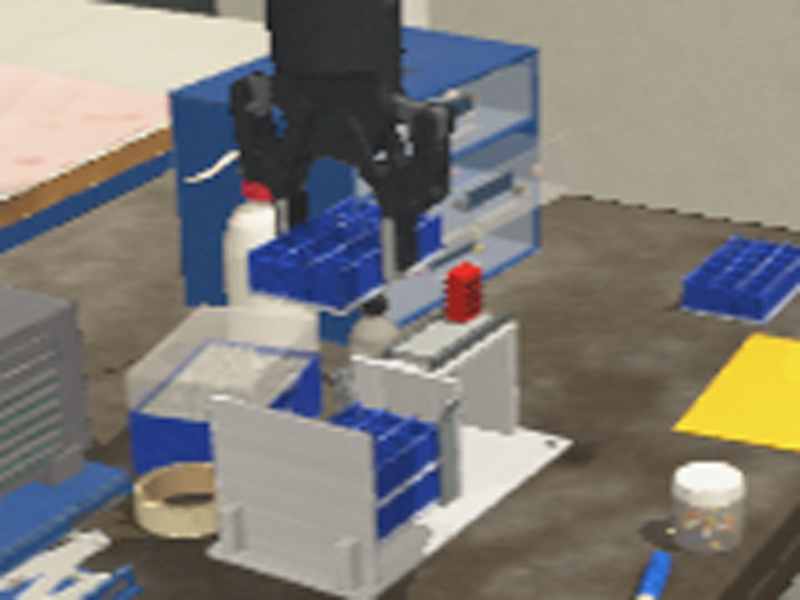

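>>> {"api": "drive_tool", "payload": {
  "targets": [
    [1,-40,18,0,0],
    [1,-80,37,0,0],
    [1,-120,56,0,0],
    [1,-160,75,10,0],
    [1,-177,81,50,0],
    [1,-177,81,90,0],
    [1,-177,81,120,0],
    [1,-177,81,140,0],
    [1,-177,81,155,0],
    [1,-177,81,165,0],
    [1,-177,81,165,0],
    [1,-177,81,165,0]
  ]
}}

```text
clock: 5.7
position: [500.5, 204.8, 0.8]
ee_rot: [-0.692, 0.722, 0.0, -0.001]
contact_force: [-0.8, -0.0, -2.1]
gripper_width: 63.0
grasp_force: 67.4
```

>>> {"api": "drive_tool", "payload": {
  "targets": [
    [1,0,0,0.5,0],
    [-1,0,0,0.5,0],
    [-1,0,0,0,0],
    [-1,0,0,0,0],
    [-1,0,0,0,0],
    [-1,0,0,0,0],
    [-1,0,0,-30,0],
    [-1,0,0,-70,0],
    [-1,0,0,-110,0],
    [-1,0,0,-150,0],
    [-1,0,0,-150,0],
    [-1,0,0,-150,0]
  ]
}}

```text
clock: 6.9
position: [501.0, 205.4, 152.4]
ee_rot: [-0.691, 0.722, 0.0, 0.001]
contact_force: [-0.5, -0.2, -0.3]
gripper_width: 85.3
grasp_force: 0.0
```

```bash
python3 -c "
from h import *
go(574.2,25,31,-2.5)
"
```

```text
pos [501.  205.4 152.4] az 177.49 j6 -0.73 tilt [ 0.002  0.002 -1.   ] F [-0.5 -0.2 -0.3] w 85.3 t 6.9
-> shift [177.3 -80.8 121.1] roll -0.01
```

>>> {"api": "drive_tool", "payload": {
  "targets": [
    [-1,45,-20,0,0],
    [-1,90,-40,0,0],
    [-1,135,-61,0,0],
    [-1,177,-81,0,0],
    [-1,177,-81,20,0],
    [-1,177,-81,45,0],
    [-1,177,-81,70,0],
    [-1,177,-81,90,0],
    [-1,177,-81,110,0],
    [-1,177,-81,121,0],
    [-1,177,-81,121,0],
    [-1,177,-81,121,0]
  ]
}}

```text
clock: 8.1
position: [574.3, 24.8, 30.2]
ee_rot: [-0.692, 0.722, 0.0, -0.0]
contact_force: [-0.6, -0.0, 0.8]
gripper_width: 85.5
grasp_force: 0.0
```

>>> {"api": "drive_tool", "payload": {
  "targets": [
    [1,0,0,0,0],
    [1,0,0,0,0],
    [1,0,0,0,0],
    [1,0,0,0,0],
    [1,0,0,0,0],
    [1,0,0,0,0],
    [1,0,0,0,0],
    [1,0,0,0,0]
  ]
}}

```text
clock: 8.9
position: [575.4, 25.2, 32.0]
ee_rot: [-0.692, 0.722, -0.001, 0.001]
contact_force: [-0.7, 0.7, 6.8]
gripper_width: 62.9
grasp_force: 67.4
```

>>> {"api": "drive_tool", "payload": {
  "targets": [
    [1,0,0,-5,0],
    [1,0,0,-15,0],
    [1,0,0,-30,0],
    [1,0,0,-50,0],
    [1,0,0,-80,0],
    [1,0,0,-110,0],
    [1,0,0,-140,0],
    [1,0,0,-140,0],
    [1,0,0,-140,0]
  ]
}}

```text
clock: 9.8
position: [573.4, 24.8, 170.9]
ee_rot: [-0.691, 0.722, 0.0, 0.0]
contact_force: [-0.8, -0.2, -1.2]
gripper_width: 62.8
grasp_force: 67.1
```

```bash
python3 -c "
from h import *
go(406.5,-276,100,4.2)
s=arm.get_image('side'); crop(s,220,150,400,285,'g3')"
```

```text
pos [573.4  24.8 170.9] az 177.49 j6 -0.37 tilt [-0.     0.001 -1.   ] F [-0.8 -0.2 -1.2] w 62.8 t 9.8
-> shift [307.9 153.5  70.8] roll -6.71
```

View pics/g3.png

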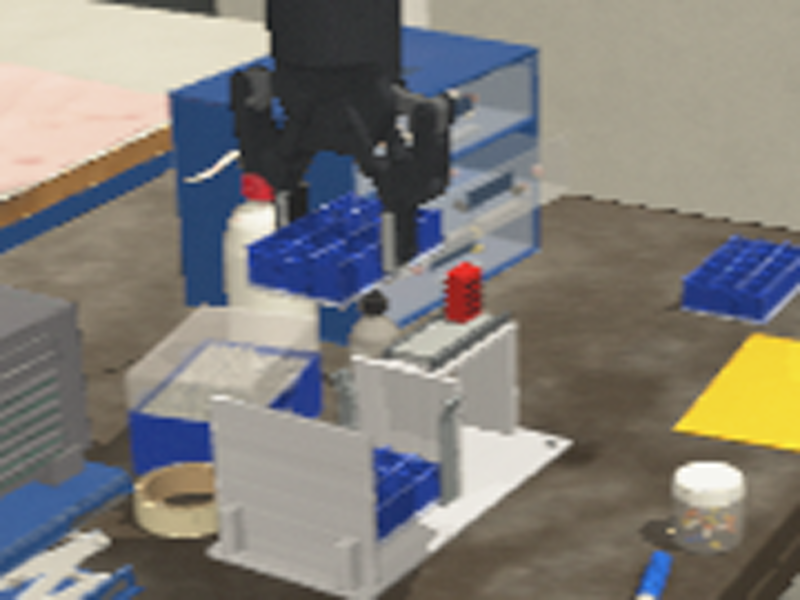

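>>> {"api": "drive_tool", "payload": {
  "targets": [
    [1,44,22,0,-2],
    [1,88,44,0,-4],
    [1,132,66,0,-6.7],
    [1,176,88,0,-6.7],
    [1,220,110,0,-6.7],
    [1,264,132,0,-6.7],
    [1,308,153.5,0,-6.7],
    [1,308,153.5,40,-6.7],
    [1,308,153.5,80,-6.7],
    [1,308,153.5,120,-6.7],
    [1,308,153.5,120,-6.7],
    [1,308,153.5,120,-6.7]
  ]
}}

```text
clock: 11.05
position: [406.8, -276.1, 49.8]
ee_rot: [0.733, -0.68, -0.001, 0.001]
contact_force: [0.4, -0.2, 0.0]
gripper_width: 62.7
grasp_force: 66.9
```

```bash
python3 -c "
from h import *
go(406.5,-276,3.5,4.2)"
```

```text
pos [ 406.8 -276.1   49.8] az -175.76 j6 0.34 tilt [-0.004  0.001 -1.   ] F [ 0.4 -0.2  0. ] w 62.7 t 11.1
-> shift [-0.1  0.1 46.3] roll 0.04
```

>>> {"api": "drive_tool", "payload": {
  "targets": [
    [1,0,0,20,0],
    [1,0,0,35,0],
    [1,0,0,43,0],
    [1,0,0,46,0],
    [1,0,0,46,0],
    [1,0,0,46,0],
    [-1,0,0,46,0],
    [-1,0,0,46,0],
    [-1,0,0,46,0],
    [-1,0,0,46,0],
    [-1,0,0,46,0]
  ]
}}

```text
clock: 12.15
position: [407.5, -276.2, 4.5]
ee_rot: [0.733, -0.681, 0.0, -0.0]
contact_force: [-0.5, 0.3, -0.2]
gripper_width: 85.5
grasp_force: 0.0
```

>>> {"api": "drive_tool", "payload": {
  "targets": [
    [-1,0,0,-30,0],
    [-1,0,0,-60,0],
    [-1,0,0,-100,0],
    [-1,0,0,-100,0],
    [-1,0,0,-100,0]
  ]
}}

```text
clock: 12.65
position: [407.9, -276.2, 105.3]
ee_rot: [0.732, -0.681, 0.001, -0.001]
contact_force: [-0.2, 0.4, -0.9]
gripper_width: 85.2
grasp_force: 0.0
```

```bash
python3 -c "
from h import *
t=arm.get_image('top');s=arm.get_image('side')
cv2.imwrite('pics/t4.png',t);cv2.imwrite('pics/s4.png',s)
print(bluerack(t,440,250,505,298,26))
print(bluerack(s,368,192,408,224,26,side))
print(bluerack(cv2.imread('pics/side0.png'),368,192,408,224,26,side))
print('top rack',bluerack(t,220,230,285,290,26))
go(504,-428,60,0)"
```

```text
(array([ 508.2, -428.7]), array([105.3,  63.8]), -2.1, np.int32(297))
(array([ 492.9, -392.4]), array([ 85.7, 181.9]), 11.2, np.int32(455))
(array([ 494.4, -391.9]), array([ 82.3, 183.8]), 6.8, np.int32(443))
top rack (array([500.9, 202.6]), array([108. ,  68.7]), -2.2, np.int32(840))
pos [ 406.6 -275.9  103.5] az -175.81 j6 0.34 tilt [-0.002  0.001 -1.   ] F [-0.7 -0.  -0.7] w 85.6 t 12.8
-> shift [158.9 -86.1  43.2] roll 4.19
```

```bash
python3 -c "
from h import *
t=cv2.imread('pics/t4.png'); crop(t,370,240,500,330,'c5',6)"
```

```text
(no output)
```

View pics/c5.png

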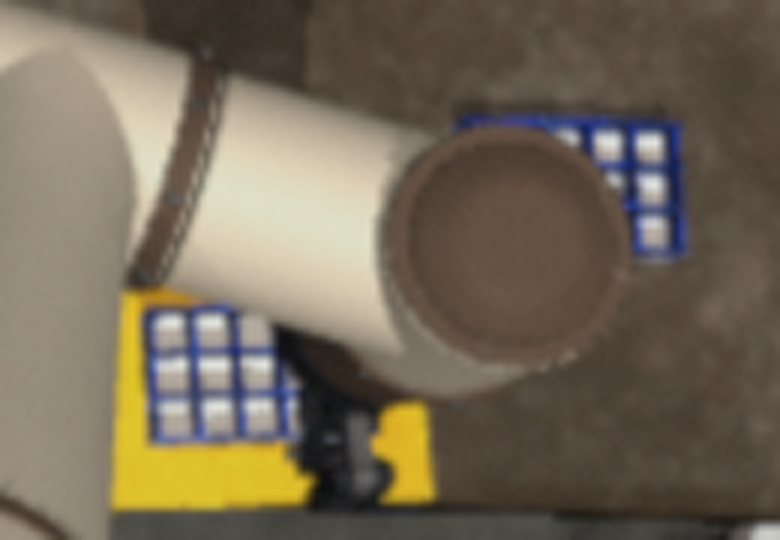

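>>> {"api": "drive_tool", "payload": {
  "targets": [
    [-1,48,-26,0,3.6],
    [-1,96,-52,0,3.6],
    [-1,140,-76,0,3.6],
    [-1,159.3,-86.5,0,3.6],
    [-1,159.3,-86.5,0,3.6],
    [-1,159.3,-86.5,20,3.6],
    [-1,159.3,-86.5,43,3.6],
    [-1,159.3,-86.5,43,3.6]
  ]
}}

```text
clock: 13.55
position: [502.0, -426.3, 56.2]
ee_rot: [0.711, -0.704, -0.005, 0.001]
contact_force: [-0.2, -0.1, 0.4]
gripper_width: 85.1
grasp_force: 0.0
```

```bash
python3 -c "
from h import *
go(503.8,-428.2,1,0.6)"
```

```text
pos [ 502.  -426.3   56.2] az -179.44 j6 0.47 tilt [-0.009  0.006 -1.   ] F [-0.2 -0.1  0.4] w 85.1 t 13.6
-> shift [ 2.3 -2.3 55.2] roll -0.04
```

>>> {"api": "drive_tool", "payload": {
  "targets": [
    [-1,0.5,-0.5,15,0],
    [-1,0.5,-0.5,15,0],
    [-1,0.5,-0.5,15,0]
  ]
}}

```text
clock: 13.85
position: [506.0, -429.1, 46.5]
ee_rot: [0.711, -0.703, -0.0, 0.0]
contact_force: [0.2, 0.2, 0.2]
gripper_width: 85.4
grasp_force: 0.0
```

```bash
python3 -c "
from h import *
go(503.8,-428.2,1,0.6)"
```

```text
pos [ 506.  -429.1   46.5] az -179.37 j6 0.47 tilt [-0. -0. -1.] F [0.2 0.2 0.2] w 85.4 t 13.8
-> shift [-1.   2.2 45.5] roll 0.03
```

>>> {"api": "drive_tool", "payload": {
  "targets": [
    [-1,-0.8,1.2,15,0],
    [-1,-0.8,1.2,28,0],
    [-1,-0.8,1.2,38,0],
    [-1,-0.8,1.2,45,0],
    [-1,-0.8,1.2,45,0],
    [-1,-0.8,1.2,45,0]
  ]
}}

```text
clock: 14.45
position: [504.9, -428.6, 1.5]
ee_rot: [0.711, -0.703, 0.0, 0.0]
contact_force: [-0.4, -0.5, -0.5]
gripper_width: 85.3
grasp_force: 0.0
```

>>> {"api": "drive_tool", "payload": {
  "targets": [
    [1,0,0,0,0],
    [1,0,0,0,0],
    [1,0,0,0,0],
    [1,0,0,0,0],
    [1,0,0,0,0],
    [1,0,0,0,0],
    [1,0,0,0,0],
    [1,0,0,0,0]
  ]
}}

```text
clock: 15.25
position: [505.5, -428.8, 2.5]
ee_rot: [0.711, -0.703, 0.001, -0.0]
contact_force: [1.1, 1.1, 6.2]
gripper_width: 62.8
grasp_force: 69.1
```

>>> {"api": "drive_tool", "payload": {
  "targets": [
    [1,0,0,-10,0],
    [1,0,0,-40,0],
    [1,0,0,-80,0],
    [1,0,0,-120,0],
    [1,0,0,-165,0],
    [1,0,0,-165,0],
    [1,0,0,-165,0]
  ]
}}

```text
clock: 15.95
position: [504.6, -428.2, 167.5]
ee_rot: [0.711, -0.704, 0.001, -0.001]
contact_force: [0.4, 0.5, -2.5]
gripper_width: 62.8
grasp_force: 68.4
```

```bash
python3 -c "
from h import *
go(574.4,21.8,167,-2.5)"
```

```text
pos [ 504.6 -428.2  167.5] az -179.43 j6 0.47 tilt [ 0.002  0.    -1.   ] F [ 0.4  0.5 -2.5] w 62.8 t 15.9
-> shift [-449.3  -74.3    0.6] roll 3.07
```

>>> {"api": "drive_tool", "payload": {
  "targets": [
    [1,-45,-7,0,0],
    [1,-90,-15,0,0],
    [1,-135,-22,0,0],
    [1,-180,-30,0,1.5],
    [1,-225,-37,0,3.1],
    [1,-270,-45,0,3.1],
    [1,-315,-52,0,3.1],
    [1,-360,-60,0,3.1],
    [1,-405,-67,0,3.1],
    [1,-440,-73,0,3.1],
    [1,-449,-74.3,0,3.1],
    [1,-449,-74.3,0,3.1]
  ]
}}

```text
clock: 17.15
position: [573.2, 22.3, 164.5]
ee_rot: [-0.692, 0.722, 0.001, -0.002]
contact_force: [0.1, -1.1, -0.9]
gripper_width: 62.4
grasp_force: 68.4
```

>>> {"api": "drive_tool", "payload": {
  "targets": [
    [1,0,0,20,0],
    [1,0,0,35,0],
    [1,0,0,35,0],
    [1,0,0,35,0]
  ]
}}

```text
clock: 17.55
position: [573.8, 19.9, 131.0]
ee_rot: [-0.691, 0.723, 0.0, -0.001]
contact_force: [0.1, 0.4, -1.0]
gripper_width: 62.8
grasp_force: 68.3
```

```bash
python3 -c "
from h import *
go(574.4,21.8,33,-2.5)
s=arm.get_image('side'); crop(s,220,150,400,285,'g6')"
```

```text
pos [573.8  19.9 131. ] az 177.42 j6 -0.36 tilt [-0.002 -0.001 -1.   ] F [ 0.1  0.4 -1. ] w 62.8 t 17.6
-> shift [-2.  -0.6 98. ] roll -0.08
```

View pics/g6.png

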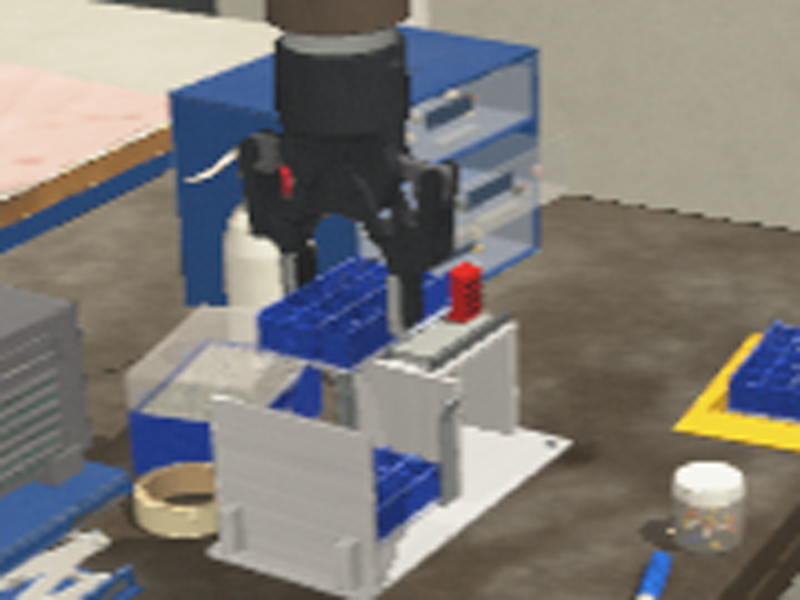

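>>> {"api": "drive_tool", "payload": {
  "targets": [
    [1,-1.8,-0.6,15,0],
    [1,-1.8,-0.6,35,0],
    [1,-1.8,-0.6,35,0],
    [1,-1.8,-0.6,42,0],
    [1,-1.8,-0.6,46,0],
    [1,-1.8,-0.6,52,0],
    [1,-1.8,-0.6,58,0],
    [1,-1.8,-0.6,58,0]
  ]
}}

```text
clock: 18.4
position: [574.7, 23.3, 72.7]
ee_rot: [-0.691, 0.722, 0.0, -0.0]
contact_force: [-0.3, 1.8, -2.0]
gripper_width: 63.0
grasp_force: 68.3
```

```bash
python3 -c "
from h import *
go(574.4,21.8,33,-2.5)"
```

```text
pos [574.7  23.3  72.7] az 177.5 j6 -0.37 tilt [-0.001  0.    -1.   ] F [-0.3  1.8 -2. ] w 63.0 t 18.4
-> shift [ 1.5  0.3 39.7] roll -0.0
```

>>> {"api": "drive_tool", "payload": {
  "targets": [
    [1,0.8,0,8,0],
    [1,0.8,0,16,0],
    [1,0.8,0,24,0],
    [1,0.8,0,32,0],
    [1,0.8,0,37,0],
    [1,0.8,0,40,0],
    [1,0.8,0,40,0],
    [1,0.8,0,40,0]
  ]
}}

```text
clock: 19.2
position: [575.5, 23.1, 34.5]
ee_rot: [-0.692, 0.722, -0.0, 0.001]
contact_force: [-2.7, 6.1, 8.2]
gripper_width: 62.7
grasp_force: 69.5
```

>>> {"api": "drive_tool", "payload": {
  "targets": [
    [-1,0,0,0,0],
    [-1,0,0,0,0],
    [-1,0,0,0,0],
    [-1,0,0,0,0],
    [-1,0,0,0,0],
    [-1,0,0,-30,0],
    [-1,0,0,-70,0],
    [-1,0,0,-110,0],
    [-1,0,0,-130,0],
    [-1,0,0,-130,0]
  ]
}}

```text
clock: 20.2
position: [577.0, 22.6, 167.4]
ee_rot: [-0.692, 0.722, -0.002, 0.003]
contact_force: [-0.1, 0.7, 0.4]
gripper_width: 85.2
grasp_force: 0.0
```

```bash
python3 -c "
from h import *
t=arm.get_image('top');s=arm.get_image('side')
print('top rack',bluerack(t,210,230,290,300,26))
crop(t,200,210,300,310,'x'); crop(s,220,190,400,325,'g7')
go(500.7,205.2,1,-2.5)"
```

```text
top rack (array([526.7, 150.4]), array([3., 0.]), -86.6, np.int32(2))
pos [574.5  22.3 163.3] az 177.49 j6 -0.36 tilt [-0.  0. -1.] F [-0.6  0.2  0.2] w 85.7 t 20.3
-> shift [-179.4   81.7  162.4] roll -0.01
```

View pics/g7.png

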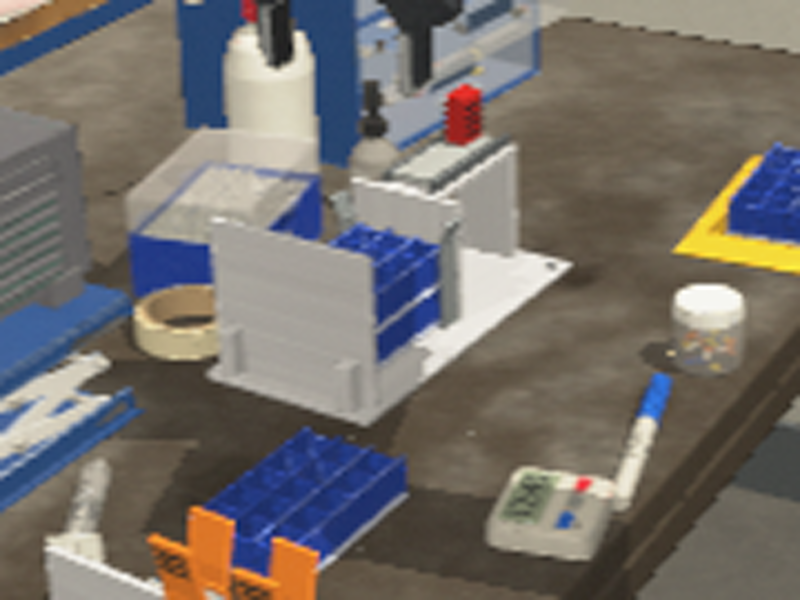

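```bash
python3 -c "
from h import *
th=np.radians(-2.3);c,s=np.cos(th),np.sin(th)
for x,y in((32,53.5),(32,-53.5),(-32,-53.5),(-32,53.5)):
    p=side.proj([500.9+c*x-s*y,202.6+s*x+c*y,26]); print(x,y,((p-[220,190])*4.444).round())
"
```

```text
32 53.5 [183. 515.]
32 -53.5 [303. 423.]
-32 -53.5 [402. 452.]
-32 53.5 [286. 549.]
```

```bash
python3 -c "
from h import *
n=arm.get_image('side');o=cv2.imread('pics/s4.png')
for i in(o,n): print(bluerack(i,255,278,315,325,13,side))
print(cv2.absdiff(o,n)[280:325,255:315].max(2).mean())
"
```

```text
(array([498.7, 196.2]), array([135.5,  92.5]), -1.7, np.int32(871))
(array([499.3, 197.5]), array([131.8,  91.6]), -3.3, np.int32(861))
15.213333333333333
```

>>> {"api": "drive_tool", "payload": {
  "targets": [
    [-1,-45,20,0,0],
    [-1,-90,40,0,0],
    [-1,-135,61,0,0],
    [-1,-179,81,0,0],
    [-1,-179,81,30,0],
    [-1,-179,81,60,0],
    [-1,-179,81,90,0],
    [-1,-179,81,90,0],
    [-1,-179,81,90,0]
  ]
}}

```text
clock: 21.25
position: [501.5, 204.2, 72.6]
ee_rot: [-0.692, 0.722, -0.0, -0.002]
contact_force: [1.2, 0.6, 0.2]
gripper_width: 85.1
grasp_force: 0.0
```

```bash
python3 -c "
from h import *
go(500.7,205.2,1.5,-2.5)
n=arm.get_image('side'); print(bluerack(n,255,278,315,325,13,side))"
```

```text
pos [501.5 204.2  72.6] az 177.53 j6 -0.73 tilt [-0.002 -0.002 -1.   ] F [1.2 0.6 0.2] w 85.1 t 21.2
-> shift [-1.1  0.7 71.1] roll 0.03
(array([499.3, 197.5]), array([131.8,  91.6]), -3.3, np.int32(860))
```

>>> {"api": "drive_tool", "payload": {
  "targets": [
    [-1,-1.1,0.7,25,0],
    [-1,-1.1,0.7,45,0],
    [-1,-1.1,0.7,60,0],
    [-1,-1.1,0.7,71,0],
    [-1,-1.1,0.7,71,0],
    [-1,-1.1,0.7,71,0]
  ]
}}

```text
clock: 21.9
position: [501.9, 206.2, 3.4]
ee_rot: [-0.692, 0.722, -0.0, 0.001]
contact_force: [-0.3, -0.6, -0.7]
gripper_width: 85.6
grasp_force: 0.0
```

>>> {"api": "drive_tool", "payload": {
  "targets": [
    [1,0,0,0,0],
    [1,0,0,0,0],
    [1,0,0,0,0],
    [1,0,0,0,0],
    [1,0,0,0,0],
    [1,0,0,0,0],
    [1,0,0,0,0],
    [1,0,0,0,0]
  ]
}}

```text
clock: 22.7
position: [501.9, 206.4, 3.9]
ee_rot: [-0.692, 0.722, -0.0, 0.001]
contact_force: [-0.8, 0.1, 5.7]
gripper_width: 62.8
grasp_force: 67.4
```

>>> {"api": "drive_tool", "payload": {
  "targets": [
    [1,0,0,-10,0],
    [1,0,0,-40,0],
    [1,0,0,-80,0],
    [1,0,0,-120,0],
    [1,0,0,-160,0],
    [1,0,0,-160,0],
    [1,0,0,-160,0]
  ]
}}

```text
clock: 23.4
position: [501.0, 205.9, 163.7]
ee_rot: [-0.691, 0.722, 0.0, 0.001]
contact_force: [-0.5, 1.0, -2.9]
gripper_width: 62.2
grasp_force: 66.6
```

```bash
python3 -c "
from h import *
go(574.4,25,160,-2.5)"
```

```text
pos [501.  205.9 163.7] az 177.48 j6 -0.73 tilt [ 0.001  0.002 -1.   ] F [-0.5  1.  -2.9] w 62.2 t 23.4
-> shift [177.5 -81.3   3.4] roll -0.02
```

>>> {"api": "drive_tool", "payload": {
  "targets": [
    [1,44,-20,0,0],
    [1,88,-40,0,0],
    [1,132,-60,0,0],
    [1,170,-78,0,0],
    [1,177.5,-81.3,0,0],
    [1,177.5,-81.3,0,0],
    [1,177.5,-81.3,0,0],
    [1,177.5,-81.3,20,0],
    [1,177.5,-81.3,40,0],
    [1,177.5,-81.3,55,0],
    [1,177.5,-81.3,55,0],
    [1,177.5,-81.3,55,0]
  ]
}}

```text
clock: 24.6
position: [574.5, 26.1, 107.6]
ee_rot: [-0.692, 0.722, -0.0, -0.0]
contact_force: [-0.8, -0.3, -0.4]
gripper_width: 62.6
grasp_force: 66.6
```

```bash
python3 -c "
from h import *
go(574.4,25.3,60.5,-2.5)"
```

```text
pos [574.5  26.1 107.6] az 177.63 j6 -0.37 tilt [-0. -0. -1.] F [-0.8 -0.3 -0.4] w 62.6 t 24.6
-> shift [ 0.8  0.  47.1] roll 0.13
```

>>> {"api": "drive_tool", "payload": {
  "targets": [
    [1,0.7,0,10,0.1],
    [1,0.7,0,18,0.1],
    [1,0.7,0,24,0.1],
    [1,0.7,0,30,0.1],
    [1,0.7,0,36,0.1],
    [1,0.7,0,41,0.1],
    [1,0.7,0,45,0.1],
    [1,0.7,0,48,0.1],
    [1,0.7,0,48,0.1],
    [1,0.7,0,48,0.1]
  ]
}}

```text
clock: 25.6
position: [574.9, 24.2, 61.9]
ee_rot: [-0.691, 0.723, -0.001, 0.0]
contact_force: [-4.7, 0.3, 12.1]
gripper_width: 63.0
grasp_force: 68.1
```

>>> {"api": "drive_tool", "payload": {
  "targets": [
    [-1,0,0,0,0],
    [-1,0,0,0,0],
    [-1,0,0,0,0],
    [-1,0,0,0,0],
    [-1,0,0,0,0],
    [-1,0,0,-30,0],
    [-1,0,0,-70,0],
    [-1,0,0,-110,0],
    [-1,0,0,-130,0],
    [-1,0,0,-130,0]
  ]
}}

```text
clock: 26.6
position: [576.7, 24.6, 193.4]
ee_rot: [-0.691, 0.723, -0.002, 0.003]
contact_force: [-0.1, 0.9, 0.8]
gripper_width: 85.1
grasp_force: 0.0
```

```bash
python3 -c "
from h import *
s=arm.get_image('side'); crop(s,220,170,400,305,'g8')
go(570,-103,170,87.5)"
```

```text
pos [575.2  24.5 190.9] az 177.4 j6 -0.37 tilt [ 0.003  0.001 -1.   ] F [-0.2  0.4 -0.4] w 85.2 t 26.6
-> shift [127.6  -0.5  20.7] roll 89.9
```

View pics/g8.png

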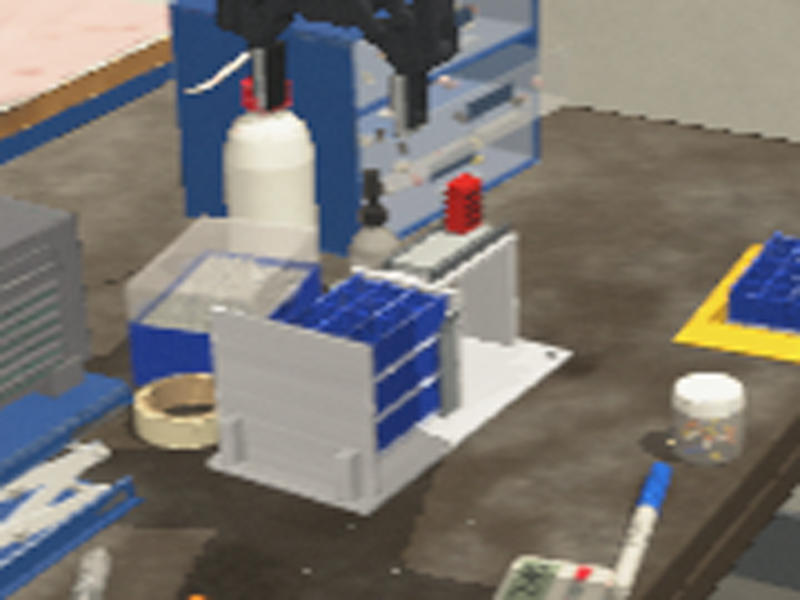

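>>> {"api": "drive_tool", "payload": {
  "targets": [
    [-1,40,0,0,8],
    [-1,80,0,0,16],
    [-1,127,0,0,24],
    [-1,127,0,0,32],
    [-1,127,0,0,40],
    [-1,127,0,0,48],
    [-1,127,0,0,56],
    [-1,127,0,0,64],
    [-1,127,0,0,72],
    [-1,127,0,0,80],
    [-1,127,0,0,88],
    [-1,127,0,0,89.9]
  ]
}}

```text
clock: 27.85
position: [567.8, -102.6, 187.2]
ee_rot: [0.023, 1.0, 0.0, -0.002]
contact_force: [0.8, 0.3, 0.7]
gripper_width: 85.4
grasp_force: 0.0
```

>>> {"api": "drive_tool", "payload": {
  "targets": [
    [-1,0,0,20,0],
    [-1,0,0,20,0],
    [-1,0,0,20,0]
  ]
}}

```text
clock: 28.15
position: [568.1, -102.8, 168.0]
ee_rot: [0.022, 1.0, -0.0, -0.002]
contact_force: [0.4, 0.5, 0.3]
gripper_width: 85.4
grasp_force: 0.0
```

```bash
python3 -c "
from h import *
go(569,-103,99,87.5)"
```

```text
pos [ 568.1 -102.8  168. ] az 87.51 j6 -1.72 tilt [-0.003 -0.    -1.   ] F [0.4 0.5 0.3] w 85.4 t 28.1
-> shift [-1.2 -0.2 69. ] roll 0.01
```

>>> {"api": "drive_tool", "payload": {
  "targets": [
    [-1,-1,0,25,0],
    [-1,-1,0,45,0],
    [-1,-1,0,60,0],
    [-1,-1,0,67,0],
    [-1,-1,0,67,0],
    [1,-1,0,67,0],
    [1,-1,0,67,0],
    [1,-1,0,67,0],
    [1,-1,0,67,0],
    [1,-1,0,67,0],
    [1,-1,0,67,0],
    [1,-1,0,67,0]
  ]
}}

```text
clock: 29.35
position: [570.1, -102.8, 103.2]
ee_rot: [0.022, 1.0, -0.0, 0.0]
contact_force: [-0.7, 0.6, 5.2]
gripper_width: 20.9
grasp_force: 59.4
```

>>> {"api": "drive_tool", "payload": {
  "targets": [
    [1,0,6,0,0],
    [1,0,12,0,0],
    [1,0,18,0,0],
    [1,0,24,0,0],
    [1,0,28,0,0],
    [1,0,28,0,0],
    [1,0,28,0,0]
  ]
}}

```text
clock: 30.05
position: [571.7, -74.4, 103.2]
ee_rot: [0.022, 1.0, 0.0, 0.001]
contact_force: [-0.3, 1.6, 4.4]
gripper_width: 20.8
grasp_force: 59.7
```

>>> {"api": "drive_tool", "payload": {
  "targets": [
    [1,0,2,0,0],
    [1,0,4,0,0],
    [1,0,6,0,0],
    [1,0,6,0,0]
  ]
}}

```text
clock: 30.45
position: [572.0, -68.8, 103.2]
ee_rot: [0.022, 1.0, -0.0, 0.001]
contact_force: [-0.5, -1.1, 5.6]
gripper_width: 20.7
grasp_force: 59.6
```

>>> {"api": "drive_tool", "payload": {
  "targets": [
    [1,0,2,0,0],
    [1,0,4,0,0],
    [1,0,6,0,0],
    [1,0,6,0,0]
  ]
}}

```text
clock: 30.85
position: [572.1, -66.3, 103.2]
ee_rot: [0.022, 1.0, -0.003, 0.0]
contact_force: [1.2, -14.8, 4.4]
gripper_width: 21.0
grasp_force: 59.7
```

>>> {"api": "drive_tool", "payload": {
  "targets": [
    [-1,0,-1,0,0],
    [-1,0,-1,0,0],
    [-1,0,-1,0,0],
    [-1,0,-1,0,0],
    [-1,0,-1,-30,0],
    [-1,0,-1,-60,0],
    [-1,0,-1,-90,0],
    [-1,0,-1,-90,0]
  ]
}}

```text
clock: 31.65
position: [574.4, -63.2, 197.3]
ee_rot: [0.021, 1.0, 0.0, 0.005]
contact_force: [-0.1, 0.4, -0.1]
gripper_width: 85.5
grasp_force: 0.0
```

```bash
python3 -c "
from h import *
t=arm.get_image('top');s=arm.get_image('side')
th=np.radians(-4.8);X=np.array([np.cos(th),np.sin(th)]);Y=np.array([-X[1],X[0]]);O=np.array([467.5,343.8])
for i,img in enumerate((cv2.imread('pics/top0.png'),t)):
    m=cv2.inRange(cv2.cvtColor(img,cv2.COLOR_BGR2HSV),(3,100,70),(22,255,255)); m[:,:175]=0;m[:,225:]=0;m[:250]=0;m[305:]=0
    ys,xs=np.nonzero(m)
    q=np.array([top.plane(x,y,90)[:2]-O for x,y in zip(xs,ys)]); a,b=q@X,q@Y
    for k in(a>-26,a<=-26): print(i,k.sum(),'along',a[k].min().round(1),a[k].max().round(1),'across',b[k].min().round(1),b[k].max().round(1), 'mean',a[k].mean().round(1),b[k].mean().round(1))
for n,img in(('top',t),('side',s)):
  for c,ar,r in blobs(img,(0,150,90),(4,255,255),10)[0]:
    if 280<c[0]<380 and 190<c[1]<260: print('red',n,c,ar)
m=cv2.inRange(cv2.cvtColor(s,cv2.COLOR_BGR2HSV),(5,150,120),(18,255,255))
ys,xs=np.nonzero(m[290:360,240:310]); print('side',xs.min()+240,xs.max()+240,ys.min()+290,ys.max()+290)
for a in (-5,-53):
  for b in(-15,0,15): print(a,b,side.proj([*(O+a*X+b*Y),92]).round(1))
go(463,343.8,160,85.2)"
```

```text
0 128 along -22.5 10.4 across -21.6 21.1 mean -6.3 1.5
0 128 along -67.6 -37.6 across -21.1 21.8 mean -53.5 2.0
1 128 along -22.5 10.4 across -21.6 21.1 mean -6.3 1.5
1 130 along -67.6 -35.5 across -21.1 21.8 mean -53.2 2.2
red top [343.  235.5] 42
red side [316.2 219.7] 85
side 253 291 304 343
-5 -15 [267.3 304.9]
-5 0 [262.5 308.4]
-5 15 [257.6 311.9]
-53 -15 [286.1 311.8]
-53 0 [281.4 315.5]
-53 15 [276.6 319.2]
pos [571.6 -63.2 192.9] az 87.53 j6 -1.78 tilt [ 0.001  0.001 -1.   ] F [ 0.5 -0.1 -1.8] w 85.4 t 31.8
-> shift [126.1 401.9  33.1] roll 2.33
```

>>> {"api": "drive_tool", "payload": {
  "targets": [
    [-1,14,44,0,0],
    [-1,28,88,0,0],
    [-1,42,132,0,1],
    [-1,56,176,0,2.3],
    [-1,70,220,0,2.3],
    [-1,84,264,0,2.3],
    [-1,98,308,0,2.3],
    [-1,112,352,0,2.3],
    [-1,122,390,0,2.3],
    [-1,126,402,0,2.3],
    [-1,126,402,15,2.3],
    [-1,126,402,30,2.3]
  ]
}}

```text
clock: 32.95
position: [462.3, 343.4, 160.8]
ee_rot: [0.041, 0.999, -0.001, -0.001]
contact_force: [0.4, 0.7, 0.1]
gripper_width: 84.9
grasp_force: 0.0
```

>>> {"api": "drive_tool", "payload": {
  "targets": [
    [-1,0,0,30,0],
    [-1,0,0,40,0],
    [-1,0,0,40,0],
    [-1,0,0,40,0]
  ]
}}

```text
clock: 33.35
position: [463.6, 343.4, 122.8]
ee_rot: [0.042, 0.999, -0.0, 0.0]
contact_force: [0.7, 0.3, 0.2]
gripper_width: 85.2
grasp_force: 0.0
```

```bash
python3 -c "
from h import *
go(463.3,344.2,58,85.2)"
```

```text
pos [463.6 343.4 122.8] az 85.21 j6 -2.57 tilt [ 0.001 -0.    -1.   ] F [0.7 0.3 0.2] w 85.2 t 33.4
-> shift [ 0.4  0.8 64.8] roll 0.01
```

>>> {"api": "drive_tool", "payload": {
  "targets": [
    [-1,0,0.5,25,0],
    [-1,0,0.5,45,0],
    [-1,0,0.5,58,0],
    [-1,0,0.5,65,0],
    [-1,0,0.5,65,0],
    [-1,0,0.5,65,0]
  ]
}}

```text
clock: 33.95
position: [463.8, 344.4, 58.3]
ee_rot: [0.042, 0.999, 0.001, 0.001]
contact_force: [0.2, 0.4, 0.9]
gripper_width: 85.0
grasp_force: 0.0
```

>>> {"api": "drive_tool", "payload": {
  "targets": [
    [0.5,0,0,0,0],
    [0.5,0,0,0,0],
    [0.5,0,0,0,0],
    [1,0,0,0,0],
    [1,0,0,0,0],
    [1,0,0,0,0],
    [1,0,0,0,0],
    [1,0,0,0,0],
    [1,0,0,0,0]
  ]
}}

```text
clock: 34.85
position: [464.4, 345.3, 59.2]
ee_rot: [0.041, 0.999, 0.002, 0.002]
contact_force: [-0.1, 1.5, 5.0]
gripper_width: 14.3
grasp_force: 63.2
```

>>> {"api": "drive_tool", "payload": {
  "targets": [
    [1,0,0,-4,0],
    [1,0,0,-10,0],
    [1,0,0,-20,0],
    [1,0,0,-40,0],
    [1,0,0,-70,0],
    [1,0,0,-110,0],
    [1,0,0,-110,0],
    [1,0,0,-110,0]
  ]
}}

```text
clock: 35.65
position: [463.3, 344.1, 168.9]
ee_rot: [0.042, 0.999, 0.001, 0.001]
contact_force: [1.0, -0.3, -1.6]
gripper_width: 14.3
grasp_force: 62.3
```

```bash
python3 -c "
from h import *
t=arm.get_image('top');s=arm.get_image('side')
for n,i in(('t',t),('s',s)):
  for c,ar,r in blobs(i,(5,150,100),(18,255,255),10)[0]:
    if c[0]>150: print(n,c,ar,np.round(r[0],1),np.round(r[1],1),round(r[2],1))
crop(s,220,170,330,350,'h1')
th=np.radians(-2.5);x,y=np.array([np.cos(th),np.sin(th)]),np.array([-np.sin(th),np.cos(th)])
w=np.array([574.5,24.2])+59.5*y
for k in(20,-20): print(k,(w+k*x).round(1))
go(*(w+20*x),170,87.5)"
```

```text
t [341.3  38.6] 93 [340.7  38.4] [18.5  9.3] 8.1
t [187.3 287.8] 66 [187.5 287.5] [9. 7.] 90.0
t [196.  289.7] 26 [195.5 289.5] [9. 3.] 90.0
s [262.  276.2] 254 [261.5 273.5] [31. 17.] 90.0
s [282.5 326.1] 402 [281.5 327. ] [32. 19.] 90.0
20 [597.1  82.8]
-20 [557.1  84.5]
pos [462.5 343.2 166.6] az 85.19 j6 -2.57 tilt [-0.002 -0.001 -1.   ] F [-0.3 -0.3 -1.3] w 14.5 t 35.8
-> shift [-156.  -248.2   -3.3] roll -2.31
```

>>> {"api": "drive_tool", "payload": {
  "targets": [
    [1,-25,-40,0,0],
    [1,-50,-80,0,0],
    [1,-75,-120,0,0],
    [1,-100,-160,0,-1],
    [1,-125,-200,0,-2.3],
    [1,-145,-231,0,-2.3],
    [1,-155,-247,0,-2.3],
    [1,-156,-248.2,0,-2.3],
    [1,-156,-248.2,0,-2.3],
    [1,-156,-248.2,15,-2.3],
    [1,-156,-248.2,30,-2.3],
    [1,-156,-248.2,30,-2.3]
  ]
}}

```text
clock: 36.95
position: [595.6, 84.2, 134.8]
ee_rot: [0.021, 1.0, -0.001, -0.003]
contact_force: [-0.6, 0.9, -1.3]
gripper_width: 14.3
grasp_force: 62.3
```

```bash
python3 -c "
from h import *
go(597.1,82.8,130,87.5)
s=arm.get_image('side')
m=cv2.inRange(cv2.cvtColor(s,cv2.COLOR_BGR2HSV),(5,150,80),(18,255,255));ys,xs=np.nonzero(m[170:270,220:320]);print(xs.min()+220,xs.max()+220,ys.min()+170,ys.max()+170)
print(side.proj([597,82.8,102]),side.proj([597,82.8,127]))
cv2.imwrite('pics/s9.png',s)"
```

```text
pos [595.6  84.2 134.8] az 87.58 j6 -2.02 tilt [-0.006 -0.002 -1.   ] F [-0.6  0.9 -1.3] w 14.3 t 37.0
-> shift [-1.6 -1.3  4.8] roll 0.08
224 285 187 240
[278.41627042 241.56439017] [277.81769766 232.56896148]
```

>>> {"api": "drive_tool", "payload": {
  "targets": [
    [1,-1.2,-1,4,0],
    [1,-1.2,-1,8,0],
    [1,-1.2,-1,8,0],
    [1,-1.2,-1,11,0],
    [1,-1.2,-1,14,0],
    [1,-1.2,-1,14,0]
  ]
}}

```text
clock: 37.6
position: [598.8, 82.3, 123.0]
ee_rot: [0.022, 1.0, -0.0, -0.0]
contact_force: [-0.5, -0.3, -1.3]
gripper_width: 14.6
grasp_force: 62.3
```

```bash
python3 -c "
from h import *
go(597.1,82.8,111,87.5)"
```

```text
pos [598.8  82.3 123. ] az 87.49 j6 -2.02 tilt [-0.001 -0.    -1.   ] F [-0.5 -0.3 -1.3] w 14.6 t 37.6
-> shift [ 1.7  0.4 12. ] roll -0.01
```

No contact: jaws have passed the edge level. Continue.

>>> {"api": "drive_tool", "payload": {
  "targets": [
    [1,1,0.3,3,0],
    [1,1,0.3,6,0],
    [1,1,0.3,6,0],
    [1,1,0.3,8,0],
    [1,1,0.3,8,0],
    [1,1,0.3,8,0]
  ]
}}

```text
clock: 38.2
position: [598.1, 82.8, 115.4]
ee_rot: [0.022, 1.0, -0.0, 0.0]
contact_force: [0.6, -0.4, 0.6]
gripper_width: 14.4
grasp_force: 62.3
```

>>> {"api": "drive_tool", "payload": {
  "targets": [
    [1,0,0,1.5,0],
    [1,0,0,3,0],
    [1,0,0,3,0],
    [1,0,0,3,0]
  ]
}}

```text
clock: 38.6
position: [598.1, 82.8, 112.4]
ee_rot: [0.022, 1.0, -0.0, -0.0]
contact_force: [0.5, 0.7, -0.3]
gripper_width: 14.5
grasp_force: 62.3
```

>>> {"api": "drive_tool", "payload": {
  "targets": [
    [1,0,0,1,0],
    [1,0,0,2,0],
    [1,0,0,2,0],
    [1,0,0,2,0]
  ]
}}

```text
clock: 39.0
position: [598.2, 82.8, 111.3]
ee_rot: [0.022, 1.0, 0.0, 0.0]
contact_force: [-1.2, -0.5, 5.1]
gripper_width: 14.3
grasp_force: 63.2
```

>>> {"api": "drive_tool", "payload": {
  "targets": [
    [1,0,0,1,0],
    [1,0,0,2,0],
    [1,0,0,2,0],
    [1,0,0,2,0]
  ]
}}

```text
clock: 39.4
position: [598.3, 82.8, 111.1]
ee_rot: [0.021, 1.0, -0.0, 0.001]
contact_force: [-5.8, 1.4, 13.4]
gripper_width: 14.6
grasp_force: 64.3
```

>>> {"api": "drive_tool", "payload": {
  "targets": [
    [0.6,0,0,0,0],
    [0.4,0,0,0,0],
    [0.2,0,0,0,0],
    [0,0,0,0,0],
    [-0.5,0,0,0,0],
    [-1,0,0,0,0],
    [-1,0,0,0,0],
    [-1,0,0,0,0],
    [-1,0,0,-30,0],
    [-1,0,0,-60,0],
    [-1,0,0,-80,0],
    [-1,0,0,-80,0]
  ]
}}

```text
clock: 40.6
position: [600.0, 83.3, 192.2]
ee_rot: [0.021, 1.0, 0.001, 0.004]
contact_force: [-0.1, -0.7, 0.3]
gripper_width: 85.9
grasp_force: 0.0
```

```bash
python3 -c "
from h import *
s=arm.get_image('side');t=arm.get_image('top')
for n,i in(('t',t),('s',s)):
  for c,ar,r in blobs(i,(5,150,100),(18,255,255),10)[0]:
    if c[0]>150: print(n,c,ar,np.round(r[0],1),np.round(r[1],1),round(r[2],1))
for z in(87,102,144): print(z,side.proj([598,83,z]).round(1),top.proj([598,83,z]).round(1))
go(416.2,348.1,180,85.2)
print(bluerack(s,270,200,330,275,84,side)[3])"
```

```text
t [341.   38.2] 83 [341.2  37.5] [17.9  8.3] 4.4
t [350.4  46.7] 13 [350.5  45.5] [7. 3.] 90.0
t [286.  223.5] 48 [286.  223.5] [11.  4.] 90.0
t [293.7 224.8] 29 [293.6 224.9] [ 2.4 12.6] 11.3
t [187.4 287.8] 65 [187.5 287.5] [9. 7.] 90.0
t [195.9 289.8] 24 [195.5 289.5] [9. 3.] 90.0
s [278.6 235.2] 224 [278. 236.] [24. 14.] 90.0
s [282.4 326.1] 402 [281.5 327. ] [32. 19.] 90.0
s [257.1 387.6] 14 [257.  387.5] [4.9 3.5] 45.0
87 [278.4 246.8] [290.2 227.6]
102 [278.  241.5] [290.  226.3]
144 [277.  226.3] [289.3 222.3]
pos [597.8  82.9 188.3] az 87.49 j6 -2.02 tilt [ 0.     0.001 -1.   ] F [ 0.6 -0.6 -0.7] w 85.5 t 40.7
-> shift [193.  257.    8.5] roll 2.29
976
```

>>> {"api": "drive_tool", "payload": {
  "targets": [
    [-1,28,38,0,0],
    [-1,57,76,0,0],
    [-1,86,114,0,1],
    [-1,114,152,0,2.3],
    [-1,143,190,0,2.3],
    [-1,170,227,0,2.3],
    [-1,190,253,0,2.3],
    [-1,193,257,0,2.3],
    [-1,193,257,30,2.3],
    [-1,193,257,60,2.3],
    [-1,193,257,60,2.3],
    [-1,193,257,60,2.3]
  ]
}}

```text
clock: 41.9
position: [416.7, 347.1, 127.9]
ee_rot: [0.042, 0.999, -0.001, -0.0]
contact_force: [0.5, 0.0, 1.6]
gripper_width: 85.3
grasp_force: 0.0
```

```bash
python3 -c "
from h import *
go(416.2,348.6,59,85.2)"
```

```text
pos [416.7 347.1 127.9] az 85.19 j6 -2.65 tilt [-0.001 -0.002 -1.   ] F [0.5 0.  1.6] w 85.3 t 41.9
-> shift [ 0.6  1.6 68.9] roll -0.01
```

>>> {"api": "drive_tool", "payload": {
  "targets": [
    [-1,0.3,1.5,25,0],
    [-1,0.3,1.5,45,0],
    [-1,0.3,1.5,60,0],
    [-1,0.3,1.5,69,0],
    [-1,0.3,1.5,69,0],
    [-1,0.3,1.5,69,0]
  ]
}}

```text
clock: 42.5
position: [417.0, 350.0, 60.5]
ee_rot: [0.042, 0.999, 0.001, 0.001]
contact_force: [-0.4, 0.3, -0.5]
gripper_width: 85.0
grasp_force: 0.0
```

>>> {"api": "drive_tool", "payload": {
  "targets": [
    [0.5,0,0,0,0],
    [0.5,0,0,0,0],
    [0.5,0,0,0,0],
    [1,0,0,0,0],
    [1,0,0,0,0],
    [1,0,0,0,0],
    [1,0,0,0,0],
    [1,0,0,0,0],
    [1,0,0,0,0]
  ]
}}

```text
clock: 43.4
position: [417.3, 350.4, 61.1]
ee_rot: [0.041, 0.999, 0.001, 0.001]
contact_force: [-1.1, -0.9, 7.0]
gripper_width: 14.2
grasp_force: 62.3
```

>>> {"api": "drive_tool", "payload": {
  "targets": [
    [1,0,0,-4,0],
    [1,0,0,-10,0],
    [1,0,0,-20,0],
    [1,0,0,-40,0],
    [1,0,0,-70,0],
    [1,0,0,-110,0],
    [1,0,0,-110,0],
    [1,0,0,-110,0]
  ]
}}

```text
clock: 44.2
position: [416.3, 349.8, 170.8]
ee_rot: [0.042, 0.999, 0.001, 0.001]
contact_force: [-0.2, -0.7, -1.0]
gripper_width: 14.2
grasp_force: 61.1
```

```bash
python3 -c "
from h import *
s=arm.get_image('side')
for c,ar,r in blobs(s,(5,150,100),(18,255,255),10)[0]:
    if c[0]>150: print(c,ar,np.round(r[1],1))
go(557,84.8,170,87.5)"
```

```text
[280.5 282.6] 268 [31. 18.]
pos [415.8 349.1 169.4] az 85.18 j6 -2.65 tilt [-0.001  0.    -1.   ] F [ 0.3 -0.3 -0.5] w 14.2 t 44.2
-> shift [-162.9 -251.5   -0.7] roll -2.32
```

>>> {"api": "drive_tool", "payload": {
  "targets": [
    [1,-26,-40,-10,0],
    [1,-52,-80,-10,0],
    [1,-78,-120,-10,0],
    [1,-104,-160,-10,-1],
    [1,-130,-200,-10,-2.3],
    [1,-150,-231,-10,-2.3],
    [1,-162,-250,-10,-2.3],
    [1,-162.9,-251.5,-10,-2.3],
    [1,-162.9,-251.5,0,-2.3],
    [1,-162.9,-251.5,15,-2.3],
    [1,-162.9,-251.5,30,-2.3],
    [1,-162.9,-251.5,30,-2.3]
  ]
}}

```text
clock: 45.45
position: [554.9, 85.7, 136.1]
ee_rot: [0.021, 1.0, -0.001, -0.003]
contact_force: [-0.7, -0.5, -0.8]
gripper_width: 13.9
grasp_force: 61.1
```

```bash
python3 -c "
from h import *
go(557,84.6,128,87.5)
s=arm.get_image('side')
for c,ar,r in blobs(s,(5,150,100),(18,255,255),10)[0]:
    if c[0]>150: print(c,ar,np.round(r[1],1))"
```

```text
pos [554.9  85.7 136.1] az 87.57 j6 -2.05 tilt [-0.007 -0.002 -1.   ] F [-0.7 -0.5 -0.8] w 13.9 t 45.5
-> shift [-2.2 -1.   8.1] roll 0.07
[293.1 234.1] 138 [23. 11.]
[278.6 235.4] 221 [24. 12.]
```

Clip A is still on the wall. Lowering clip B.

>>> {"api": "drive_tool", "payload": {
  "targets": [
    [1,-0.8,-0.6,3,0],
    [1,-0.8,-0.6,6,0],
    [1,-0.8,-0.6,6,0],
    [1,-0.8,-0.6,9,0],
    [1,-0.8,-0.6,12,0],
    [1,-0.8,-0.6,12,0]
  ]
}}

```text
clock: 46.1
position: [558.0, 84.4, 126.9]
ee_rot: [0.022, 1.0, -0.0, -0.0]
contact_force: [-0.7, -0.8, 0.1]
gripper_width: 14.4
grasp_force: 61.1
```

```bash
python3 -c "
from h import *
go(557,84.6,113,87.5)"
```

```text
pos [558.   84.4 126.9] az 87.49 j6 -2.05 tilt [-0.001 -0.    -1.   ] F [-0.7 -0.8  0.1] w 14.4 t 46.1
-> shift [ 1.   0.1 13.9] roll -0.01
```

>>> {"api": "drive_tool", "payload": {
  "targets": [
    [1,0,0.1,3,0],
    [1,0,0.1,6,0],
    [1,0,0.1,8,0],
    [1,0,0.1,11,0],
    [1,0,0.1,11,0],
    [1,0,0.1,11,0]
  ]
}}

```text
clock: 46.7
position: [558.4, 84.7, 116.4]
ee_rot: [0.022, 1.0, -0.0, -0.0]
contact_force: [0.1, -0.2, -0.4]
gripper_width: 14.2
grasp_force: 61.1
```

>>> {"api": "drive_tool", "payload": {
  "targets": [
    [1,0,0,1,0],
    [1,0,0,2,0],
    [1,0,0,3,0],
    [1,0,0,3,0],
    [1,0,0,3,0]
  ]
}}

```text
clock: 47.2
position: [558.4, 84.7, 113.4]
ee_rot: [0.022, 1.0, -0.0, -0.0]
contact_force: [0.2, -0.1, -1.2]
gripper_width: 14.1
grasp_force: 61.1
```

>>> {"api": "drive_tool", "payload": {
  "targets": [
    [1,0,0,1,0],
    [1,0,0,2,0],
    [1,0,0,2,0],
    [1,0,0,2,0]
  ]
}}

```text
clock: 47.6
position: [558.5, 84.7, 113.1]
ee_rot: [0.021, 1.0, -0.0, 0.0]
contact_force: [-3.5, 0.7, 7.3]
gripper_width: 14.2
grasp_force: 62.2
```

>>> {"api": "drive_tool", "payload": {
  "targets": [
    [1,0,0,1,0],
    [1,0,0,1.5,0],
    [1,0,0,1.5,0],
    [1,0,0,1.5,0]
  ]
}}

```text
clock: 48.0
position: [558.5, 84.7, 113.0]
ee_rot: [0.021, 1.0, -0.0, 0.001]
contact_force: [-5.9, 0.7, 14.6]
gripper_width: 14.3
grasp_force: 63.1
```

>>> {"api": "drive_tool", "payload": {
  "targets": [
    [0.6,0,0,0,0],
    [0.4,0,0,0,0],
    [0.2,0,0,0,0],
    [0,0,0,0,0],
    [-0.5,0,0,0,0],
    [-1,0,0,0,0],
    [-1,0,0,0,0],
    [-1,0,0,0,0],
    [-1,0,0,-30,0],
    [-1,0,0,-60,0],
    [-1,0,0,-100,0],
    [-1,0,0,-100,0]
  ]
}}

```text
clock: 49.2
position: [561.7, 85.6, 216.2]
ee_rot: [0.021, 1.0, 0.002, 0.006]
contact_force: [0.7, 0.7, 0.2]
gripper_width: 85.7
grasp_force: 0.0
```

>>> {"api": "drive_tool", "payload": {
  "targets": [
    [-1,40,0,-40,0],
    [-1,80,0,-80,0],
    [-1,120,-30,-80,0],
    [-1,120,-80,-80,0],
    [-1,120,-130,-80,0],
    [-1,120,-180,-80,0],
    [-1,120,-230,-80,0],
    [-1,120,-280,-80,0],
    [-1,120,-280,-80,0]
  ]
}}

```text
clock: 50.1
position: [425.3, -193.9, 289.4]
ee_rot: [0.025, 1.0, -0.0, -0.0]
contact_force: [-0.2, -0.3, 0.5]
gripper_width: 85.3
grasp_force: 0.0
```

```bash
python3 -c "
from h import *
t=arm.get_image('top');s=arm.get_image('side')
for n,i in(('t',t),('s',s)):
  for c,ar,r in blobs(i,(5,150,100),(18,255,255),10)[0]:
    if c[0]>150: print(n,c,ar,np.round(r[0],1),np.round(r[1],1),round(r[2],1))
o=np.zeros((600,800,3),np.uint8)
a=cv2.resize(s[160:310,230:430],(800,600)) 
o[:300,:400]=cv2.resize(s[170:290,240:400],(400,300),interpolation=cv2.INTER_CUBIC)
o[:300,400:]=cv2.resize(t[195:285,270:390],(400,300),interpolation=cv2.INTER_CUBIC)
o[300:,:]=cv2.resize(t[180:330,170:500],(800,300),interpolation=cv2.INTER_CUBIC)
cv2.imwrite('pics/final.png',o)
go(0,0,0,0)"
```

```text
t [341.1  38.4] 96 [340.6  38.5] [20.7  8.2] 3.4
t [350.6  46.6] 17 [350.5  46. ] [6. 3.] 90.0
t [285.9 223.8] 54 [285.5 224.5] [13.  5.] 90.0
t [293.7 224.8] 29 [293.6 224.9] [ 2.4 12.6] 11.3
t [284.3 237.7] 52 [284.5 238. ] [12.  5.] 90.0
t [291.8 239.4] 26 [291.9 239.6] [ 2.4 11.3] 8.1
s [285.4 236.9] 467 [283.5 236.9] [28.3 24.1] 13.0
s [257.1 386.5] 11 [257.1 386.3] [2.7 5.3] 14.0
pos [ 425.8 -191.1  289.4] az 87.3 j6 -1.55 tilt [-0.001  0.    -1.   ] F [0.1 0.7 0.1] w 85.4 t 50.2
-> shift [434.1 170.7 289.8] roll 87.3
```

View pics/final.png

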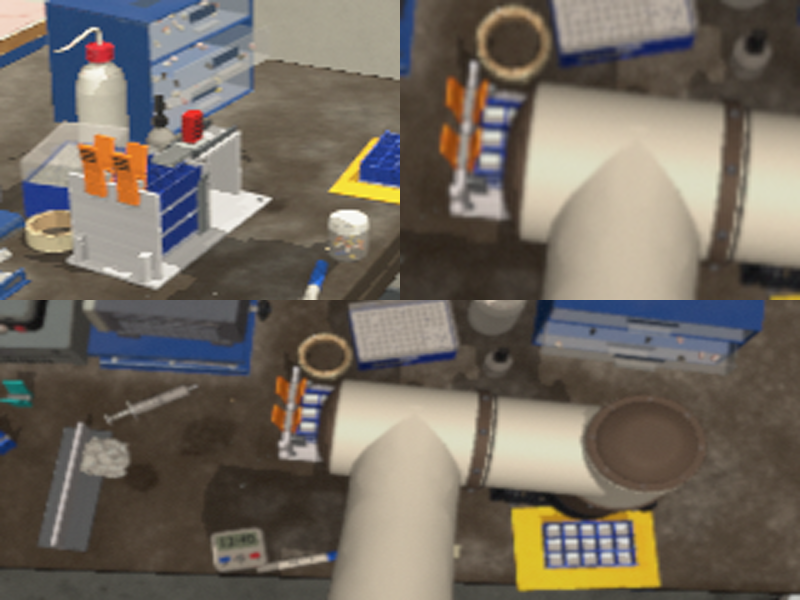

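The last picture shows both clips upright on the wall (side crop about 95,165 and 130,170). The rail is empty, three racks are stacked under the moved red grip, the old rack is flat on the mat, and the bottle and jar are standing.

```bash
python3 -c "
from bench import arm
print(arm.job_done())"
```

```text
the job is handed in; nothing more can be done
None
```

I handed the job in at about 50 s of the 210 s allowed, with no verdict returned: old rack on the mat, stack rebuilt with the spare rack, lock at its end stop, both clips that were present on the clip wall, bottle and jar still standing.

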